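# Set sprung tweezers to the marked gap over a balanced end plug

### The job

Balance the turned end plug upright, stem up, on the crown of the round-topped dome block and let go of it. Then pick up the sprung tweezers by their finger pads and squeeze them until the pointer on the moving leg meets the rider that marks the gap on the gauge bar, without ever pinching the tips shut, and carry them level to above the plug. Finish while holding them there: level, steady at the marked gap, tips over the stem and clear above the still balanced plug; leave the pot, the wooden lid and the little box where they are.

Things in the scene. Friction and masses are not known exactly. Their poses are not given: they have to be found in the camera images.
- dome_block: Fixed dark wooden block, round, 90 mm across the foot, 62 mm high; its upper part is a dome, a sphere of radius 40 mm. Origin at the centre of its underside, z up. It cannot move.
- dome_crown (a point): The highest point of the dome block, 62 mm above the table, on its axis.
- end_plug: The turned aluminium plug as a whole: a flange 36 mm across and 7 mm thick with a flat underside, and an upright stem 14 mm across above it; 30 mm high in all, about 50 g. Origin at the centre of its underside, z along the stem (up at the start).
- plug_center (a point): Half-way up the end plug on its axis, 15 mm above its underside; z along the stem. The straight part of the stem, 14 mm across, runs from 9 to 27 mm above the underside: grip there. The plug starts upright on the table.
- tweezers: Steel sprung tweezers lying flat, 170 mm long, 18 mm high, about 85 g: fixed leg on the -y side, sprung moving leg on the +y side. Origin on the underside between the finger pads; x points to the tips, z up. Pivot (heel) at x = -90 mm, gauge bar at x = +60 mm, tips end at x = +70 mm. At a 20 mm gap the legs are symmetric about the x axis and the pads parallel.
- finger_pads (a point): Point between the two grooved finger pads, 9 mm above the underside, axes as tweezers. The pads are upright plates 28 mm long (x), 18 mm high; squeeze them along y. Fixed pad: outer face at y = -16 mm. Width over both pads: 32 mm + 0.6 x (gap - 20 mm), so 41.6 mm when open. Squeezing takes about 4 N at first, 10 N at a 20 mm gap; the leg springs back when let go.
- tips (a point): Point midway between the tips' ends at a 20 mm gap, 70 mm ahead of finger_pads, 9 mm above the underside; z is the tweezers' up direction.
- tweezers_leg (a joint): Turn of the sprung leg about the heel in rad: 0 = open as it springs (gap 36 mm), larger = squeezed. Gap between the legs' inner faces at the gauge bar = 36 mm - 150 mm x value; 0.235 is shut.
- rider (a joint): Place of the rider (small dark slide with an upright fin) on the gauge bar, in m: the marked gap itself, measured from the fixed leg's inner face. It stays by friction. The flat bar crosses on top of both legs, 150 mm from the heel, with tick lines every 4 mm from 0 at the fixed leg's inner face.
- rider_mark (a point): Middle of the rider, 18 mm above the tweezers' underside; y along the gauge bar as tweezers.
- pointer (a point): The pointer on the moving leg's inner face: a thin dark upright prong just tipwards of the gauge bar. It meets the rider when it has the same y along the bar.
- black_pot: Bystander: black pot, 76 mm across, 62 mm high, origin under its centre.
- turned_lid: Bystander: brown wooden lid like a shallow dish, 86 mm across, 26 mm high, origin under its centre.
- pin_box: Bystander: little dark open box 68 x 60 x 24 mm, origin under its centre.
Mind the look-alikes: they are no part of the job. Leave any blue look-alike of the tweezers alone.

How it is judged:
On the way, in this order (a step that is already met when the one before it is completed fails the run):
1. the plug stands balanced on the dome's crown, stem up, let go (horizontal distance between plug_center and dome_crown below 0.014 m and z of plug_center in the frame of dome_crown above 0.009 m and angle between plug_center's own z axis and vertical below 0.3 rad and contact force between end_plug and dome_block above 0.05 N and contact force between each of the arm, the fingers, tweezers and end_plug below 0.02 N and linear speed of end_plug below 0.03 m/s), for 0.3 s.
2. the tweezers are held off the table in the fingers (height (world z) of finger_pads above 0.1 m and contact force between the fingers and tweezers above 1 N), for 0.2 s.
At the end, for the whole second after the job is handed in: Tweezers held: pointer within 2.5 mm of the rider, steady, level within 17 deg, pads over 100 mm up, tips within 25 mm of the plug's axis from above and 40 to 150 mm over the crown; plug let go on the dome, within 14 mm of its axis, upright within 17 deg, touched by nothing else (all of step 1 and all of step 2 and y of pointer in the frame of rider_mark between -0.0025 and 0.0025 m and velocity of joint tweezers_leg between -0.05 and 0.05 rad/s and horizontal distance between tips and plug_center below 0.025 m and z of tips in the frame of dome_crown between 0.04 and 0.15 m and angle between tips's own z axis and vertical below 0.3 rad and linear speed of tweezers below 0.03 m/s and contact force between tweezers and dome_block below 0.02 N); the arm keeps its last pose, push and grip.
It fails at once if the tips are pinched shut (gap under 3 mm) (value of joint tweezers_leg above 0.22 rad).
It fails at once if the pot is moved by more than 20 mm (distance of black_pot from where it was at the start of the episode above 0.02 m).
It fails at once if the wooden lid is moved by more than 20 mm (distance of turned_lid from where it was at the start of the episode above 0.02 m).
It fails at once if the little box is moved by more than 20 mm (distance of pin_box from where it was at the start of the episode above 0.02 m).
It also fails if it takes over 51 s, if anything falls off the work surface, if the arm or the gripper's body presses on something with over 40 N, if the wrist force passes 120 N, or if a joint passes its speed limit or range.

### The arm

A 6-joint arm with a two-finger parallel gripper is mounted at the origin on a cart in front of the work surface, level with it; the furniture and walls round the work are solid. World frame = base frame: x ahead of the robot, y to its left, z up, the work surface at z = 0. Lengths are in m, angles in rad, forces in N, time in s.
With the tool pointing down it reaches from about 0.375 to 0.9 m from the base axis. Payload 3.1 kg.
Tool frame: the origin (TCP) lies at the very end of the fingers, on their centre line; the grasp point (between the pads) lies 19 mm behind it; x points along the fingers, z is the direction in which the jaws open and shut, and the axes are right-handed (so a half turn about x gives the same grasp; the last joint's range is limited). The gripper opens to 85 mm and grips with 20 to 120 N. Pads are 22 mm wide; open, the fingers measure 114 mm over their backs; the gripper's body (76 mm by 85 mm) begins 54 mm behind the grasp point. The pads swing forward as they close: fully open they stand 13 mm farther back than shut.
Start: joints at [1.105, 0.527, 1.433, -0, 1.181, -0.178], TCP at [0.177, 0.599, 0.207] pointing down, gripper open.
Joint ranges: [-3.08, 3.08], [-0.75, 2.2], [0.22, 2.44], [-1.43, 4.57], [0, 2.65], [-2.85, 2.85]. Speed limits (rad/s): [2.79, 2.79, 3.14, 3.14, 3.14, 3.14].

### API

Orientations are given as a unit quaternion [x, y, z, w].
In Python, from station import manip, viewer, job gives the robot as it stands.
- The arm moves only by the tool move_arm, never from a script. Its argument "deltas" is one flat list of numbers, 7 for each row, row after row: the finger opening in mm, from 0 to 85.4, then the shift along the tool's x, y, z in mm, then the turn, a rotation vector about the tool's x, y, z in degrees. In form: [jaw, tx, ty, tz, rx, ry, rz, jaw, tx, ty, tz, rx, ry, rz, ...]. A call has 1 to 10 rows; each row shifts and turns the commanded pose from where the row before left it, along the tool's axes as they then stand; what a row does not reach is not made up. A row lasts 1/10 s, in which the tool goes at most 50 mm and 8.59 degrees, less where a joint would pass 70% of its speed; a pose out of reach is approached as far as the arm can. A call is refused whole if a number of a shift passes 50 or a number of a turn 8.59, either way. A call with a gripper value outside its range is refused whole. The fingers move at their own pace and stop on an object; "force" is the grip in N (left out, the last holds). Time passes only in rows, so rows that do not move let the fingers close. It gives the time, the measured TCP pose, the force and the opening at its end, in the units of the state.
- manip.sense(): the state, without advancing time (a new reading comes with each control period).
- viewer.snapshot(name): name is "scene" or "top" or "wrist"; returns a dict with "image" (384x512x3 uint8, red, green, blue), "depth" (384x512 float32, m along the optical axis (not along the pixel's ray), 0 where there is no reading), "fovy" (degrees; the focal length in pixels is half the picture's height over the tangent of half this angle, whatever the lens; pixels are square), "cx", "cy" (the principal point, pixels), "R" (3x3) and "t" (3): a world point X has camera coordinates R X + t. Camera axes: x right, y down, z forward; pixel columns grow to the right and rows downward; lengths in m; the calibration is good to about 2 mm. A picture is of the moment at which its call begins.
- job.sign_off(): hands the job in, once; it reports no verdict.
The state is a dict: "t": time; "q": joint angles; "qd": joint speeds; "tau": joint torques, N m; "tcp_pos": TCP position; "tool_rot": TCP orientation; "force": force on the tool from outside, world axes, zero at the start; "ft_torque": the same for the moment, N m; "finger_gap": opening from 0.0 (shut) to 1.0 (fully open).
Only numpy, scipy, OpenCV 4.12 (cv2) and the standard library are available. Lean on these libraries where they do the work, as an engineer would, in place of code of your own. Each camera call takes 0.05 s, during which the arm holds its last target.

## Working session

There is one attempt and no reset: what is moved stays moved. The work goes in short steps, Python scripts to look and compute and a tool call to move; the robot and the scene stay as the last step left them, time stands still between calls to the robot, and variables do not carry over. Pictures are saved under pics/ and viewed, and the job is handed in when it is done.

Besides the shell and the picture viewer there is one more tool, called after ">>>" as a command line: name --argument value ..., lists and objects as JSON in quotes. move_arm: Moves the arm, as the interface text tells. Its arguments: {"type":"object","properties":{"deltas":{"type":"array"},"force":{"type":"number"}},"required":["deltas"]}

```bash
ls; mkdir -p pics
cat > h.py <<'E'
import numpy as np,cv2
from scipy.spatial.transform import Rotation as R_
from station import manip,viewer,job
def snap(n,fn=None):
    s=viewer.snapshot(n)
    if fn: cv2.imwrite('pics/'+fn+'.png',s['image'][:,:,::-1])
    np.savez('/tmp/%s.npz'%n,**s)
    return s
def load(n): return dict(np.load('/tmp/%s.npz'%n))
def f(s): return s['image'].shape[0]/2/np.tan(np.radians(float(s['fovy']))/2)
def ray(s,u,v,z):
    d=np.array([(u-s['cx'])/f(s),(v-s['cy'])/f(s),1.]); R=s['R'];t=s['t']
    o=-R.T@t; d=R.T@d
    return o+d*(z-o[2])/d[2]
def proj(s,X):
    c=s['R']@np.array(X)+s['t']; return f(s)*c[0]/c[2]+s['cx'],f(s)*c[1]/c[2]+s['cy']
def cloud(s):
    h,w=s['depth'].shape; v,u=np.mgrid[:h,:w]; d=s['depth']
    c=np.stack([(u-s['cx'])/f(s)*d,(v-s['cy'])/f(s)*d,d],-1)
    return (c-s['t'])@s['R']
def st():
    s=manip.sense(); print('t',round(s['t'],2),'tcp',np.round(s['tcp_pos'],4),'gap',np.round(s['finger_gap'],3),'F',np.round(s['force'],2)); 
    print(np.round(R_.from_quat(s['tool_rot']).as_matrix(),3).tolist(),'q',np.round(s['q'],3)); return s
E
python3 - <<'E'
from h import *
st()
for n in ['scene','top','wrist']:
    s=snap(n,n+'0'); print(n,s['fovy'],s['cx'],s['cy'],-s['R'].T@s['t'],(s['depth']>0).mean())
E
```

```text
pics
t 0.0 tcp [0.1765 0.5988 0.2062] gap 0.997 F [-0.31 -1.03 -0.25]
[[-0.001, -0.959, 0.283], [-0.002, 0.283, 0.959], [-1.0, 0.0, -0.002]] q [ 1.105  0.528  1.434 -0.     1.181 -0.178]
scene 49.54162638525749 247.92199031464452 181.86422081338574 [-0.12203575 -0.90613576  0.97363376] 0.9669952392578125
top 43.73906018326427 253.04950431119676 191.7494903874215 [0.37046256 0.03917719 1.53309861] 0.9960174560546875
wrist 68.43359187862546 257.6948648367752 189.0033615597847 [0.1079364  0.61977015 0.37286281] 0.9961751302083334
```

View pics/scene0.png

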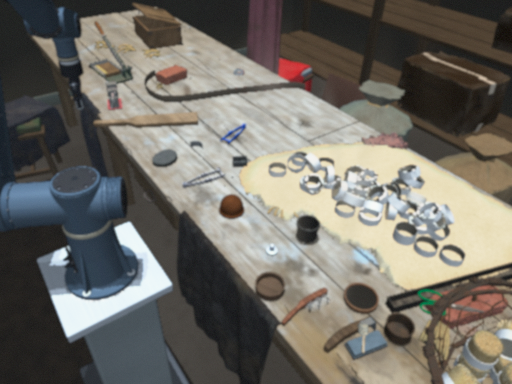

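View pics/top0.png

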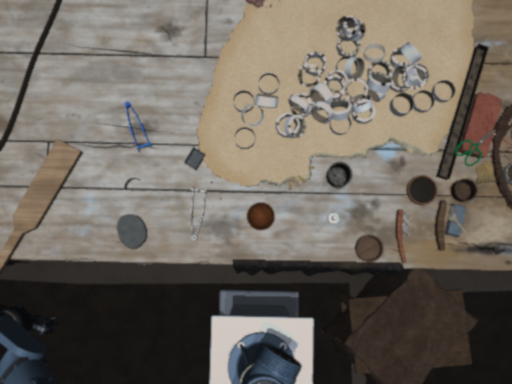

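View pics/wrist0.png

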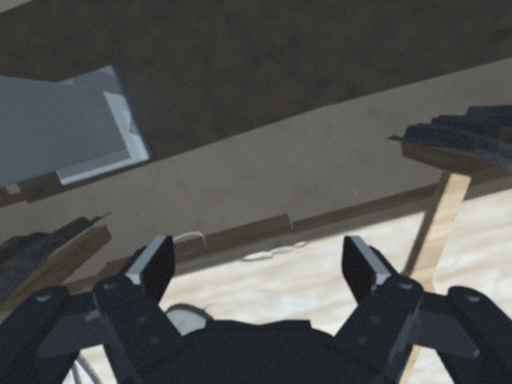

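Run:
```python
from h import *
s=load('top'); im=s['image'][:,:,::-1]
a=cv2.resize(im[170:260,165:275],None,fx=7,fy=6.0,interpolation=cv2.INTER_CUBIC)
cv2.imwrite('pics/c1.png',a)
a=cv2.resize(im[150:270,300:390],None,fx=5,fy=5,interpolation=cv2.INTER_CUBIC)
cv2.imwrite('pics/c2.png',a)
for n,(u,v),z in [('plug',(334,217),.03),('dome',(261,215),.04),('tw',(198,213),.01),('pot',(339,175),.06),('lid',(369,247),.02),('box',(194,159),.02),('blue',(138,126),.01)]:
    print(n,ray(s,u,v,z).round(3))
C=cloud(s)
for u,v in [(334,217),(261,215),(339,160),(369,247),(194,150),(290,215)]: print(u,v,C[v,u].round(4))
s=load('scene'); im=s['image'][:,:,::-1]
a=cv2.resize(im[150:260,170:330],None,fx=5,fy=5,interpolation=cv2.INTER_CUBIC)
cv2.imwrite('pics/c3.png',a)
```

```text
plug [ 0.465 -0.22   0.03 ]
dome [0.465 0.01  0.04 ]
tw [0.469 0.21  0.01 ]
pot [ 0.594 -0.23   0.06 ]
lid [ 0.373 -0.332  0.02 ]
box [0.642 0.228 0.02 ]
blue [0.748 0.415 0.01 ]
334 217 [ 0.4644 -0.2193  0.0329]
261 215 [0.4641 0.0105 0.0593]
339 160 [ 6.522e-01 -2.409e-01  1.000e-04]
369 247 [ 0.3731 -0.3359  0.0037]
194 150 [0.6741 0.2308 0.0045]
290 215 [ 0.4702 -0.0842 -0.0053]
```

View pics/c1.png

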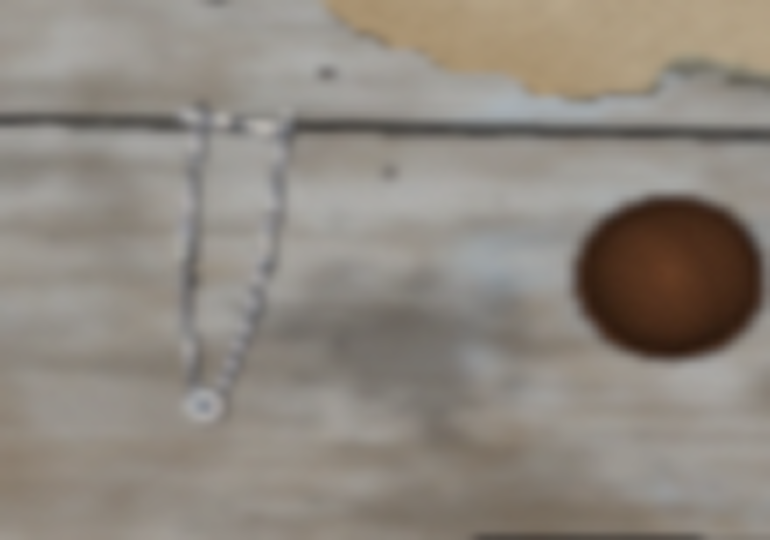

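View pics/c2.png

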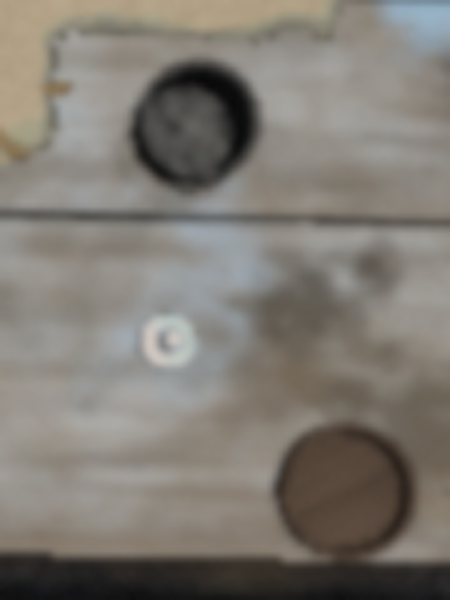

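View pics/c3.png

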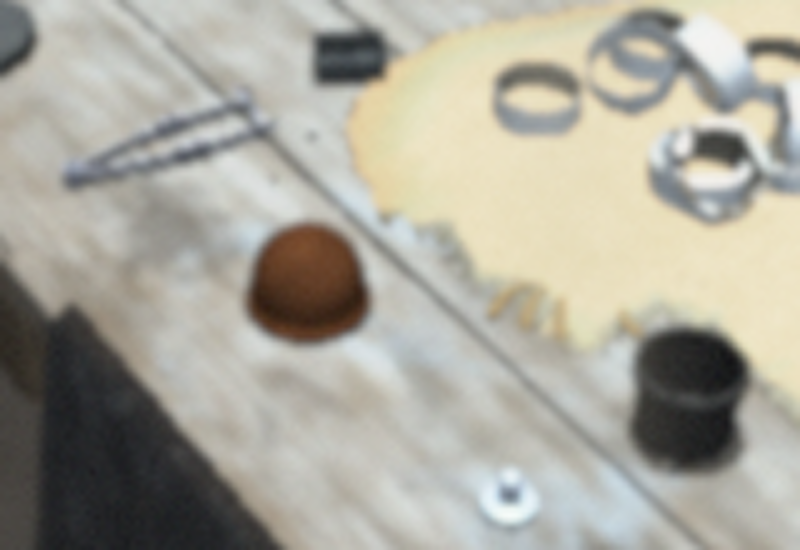

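Run:
```python
from h import *
s=load('wrist'); m=st()
T=R_.from_quat(m['tool_rot']).as_matrix()
print('cam axes in tool', (T.T@s['R'].T).round(3).tolist(), 'cam pos', (T.T@(-s['R'].T@s['t']-m['tcp_pos'])).round(4))
# extents via top camera masks
s=load('top'); hsv=cv2.cvtColor(s['image'],cv2.COLOR_RGB2HSV)
g=s['image'].astype(int)
def comp(mask,u,v):
    n,l,st_,c=cv2.connectedComponentsWithStats(mask.astype(np.uint8)); k=l[v,u]; print(st_[k],c[k]); return c[k],st_[k]
C=cloud(s)
c,k=comp((g[...,0]-g[...,2]>25)&(g.sum(2)<220),261,215)
print('dome',ray(s,*c,.03), k[2:4]/f(s)*1.5)
zz=C[200:232,320:350,2]; print((zz>.004).sum())
m_=np.zeros((384,512),bool); m_[205:230,322:346]=g[205:230,322:346].min(2)>190
ys,xs=np.nonzero(m_); print('plug',len(xs),xs.mean(),ys.mean(),ray(s,xs.mean(),ys.mean(),.01),xs.min(),xs.max(),ys.min(),ys.max())
s=load('scene');g=s['image'].astype(int)
# plug flange in scene
m_=np.zeros((384,512),bool); m_[238:262,262:282]=g[238:262,262:282].min(2)>175
ys,xs=np.nonzero(m_); print('plug',len(xs),xs.mean(),ys.mean(),ray(s,xs.mean(),ys.mean(),.01),xs.min(),xs.max(),ys.min(),ys.max())
```

```text
t 0.15 tcp [0.1765 0.5989 0.2064] gap 1.001 F [-0.61 -0.74  0.02]
[[-0.001, -0.959, 0.283], [-0.002, 0.283, 0.959], [-1.0, 0.0, -0.002]] q [ 1.105  0.528  1.434  0.     1.181 -0.179]
cam axes in tool [[-0.0, -0.278, 0.961], [0.0, -0.961, -0.278], [1.0, 0.0, 0.0]] cam pos [-0.1664  0.0717  0.0003]
[248 204  26  25 522] [260.24329502 216.04789272]
dome [0.46266176 0.01221349 0.03      ] [0.08153027 0.07839449]
199
plug 8 331.625 217.375 [ 0.46444087 -0.21569198  0.01      ] 330 335 214 221
plug 385 271.11168831168834 249.4051948051948 [ 0.46141339 -0.2213088   0.01      ] 262 281 238 261
```

```bash
cat >> h.py <<'E'
def plan(p0,psi0,p1,psi1,n,jaw,vmax=46):
    """tool kept vertical; psi = world heading (deg) of tool y; prints rows"""
    p0=np.array(p0)*1000;p1=np.array(p1)*1000; p=p0.copy();psi=psi0;out=[]
    for i in range(n):
        tgt=p0+(p1-p0)*(i+1)/n; d=tgt-p; a=np.radians(psi)
        y=np.array([np.cos(a),np.sin(a),0]); z=np.array([np.sin(a),-np.cos(a),0])
        r=[round(-d[2],1),round(d@y,1),round(d@z,1)]
        p=p+y*r[1]+z*r[2]-np.array([0,0,r[0]])
        tr=round(psi0-psi1,3)*(i+1)/n-(psi0-psi); tr=round(tr,2); psi-=tr
        assert max(map(abs,r))<=50 and abs(tr)<=8.59,(r,tr)
        out.append([jaw]+r+[tr,0,0])
    for i in range(0,n,10): print(str(sum(out[i:i+10],[])).replace(' ',''))
    print('end',p/1000,psi)
E
python3 - <<'E'
from h import *
plan([.1765,.599,.2064],163.6,[.465,.28,.2],81.6,10,60)
plan([.465,.28,.2],81.6,[.465,-.22,.2],0,11,60)
E
```

```text
[60,np.float64(0.6),np.float64(-36.7),np.float64(-22.5),8.2,0,0,60,np.float64(0.7),np.float64(-39.5),np.float64(-17.0),8.2,0,0,60,np.float64(0.6),np.float64(-41.5),np.float64(-11.1),8.2,0,0,60,np.float64(0.7),np.float64(-42.7),np.float64(-5.2),8.2,0,0,60,np.float64(0.6),np.float64(-43.0),np.float64(1.0),8.2,0,0,60,np.float64(0.6),np.float64(-42.4),np.float64(7.1),8.2,0,0,60,np.float64(0.7),np.float64(-41.0),np.float64(13.1),8.2,0,0,60,np.float64(0.6),np.float64(-38.7),np.float64(18.8),8.2,0,0,60,np.float64(0.7),np.float64(-35.6),np.float64(24.2),8.2,0,0,60,np.float64(0.6),np.float64(-31.8),np.float64(28.9),8.2,0,0]
end [0.4649823 0.279981  0.2      ] 81.60000000000002
[60,np.float64(-0.0),np.float64(-45.0),np.float64(6.6),7.42,0,0,60,np.float64(-0.0),np.float64(-43.7),np.float64(12.4),7.42,0,0,60,np.float64(-0.0),np.float64(-41.8),np.float64(18.0),7.41,0,0,60,np.float64(-0.0),np.float64(-39.1),np.float64(23.1),7.42,0,0,60,np.float64(-0.0),np.float64(-35.7),np.float64(28.1),7.42,0,0,60,np.float64(-0.0),np.float64(-31.9),np.float64(32.4),7.42,0,0,60,np.float64(-0.0),np.float64(-27.4),np.float64(36.2),7.42,0,0,60,np.float64(-0.0),np.float64(-22.5),np.float64(39.5),7.42,0,0,60,np.float64(-0.0),np.float64(-17.2),np.float64(42.1),7.41,0,0,60,np.float64(-0.0),np.float64(-11.7),np.float64(44.0),7.42,0,0]
[60,np.float64(-0.0),np.float64(-5.9),np.float64(45.0),7.42,0,0]
end [ 0.4649507  -0.21998318  0.2       ] -1.4210854715202004e-14
```

>>> move_arm --deltas '[60,0.6,-37,-22,8.2,0,0,60,0.6,-40,-17,8.2,0,0,60,0.6,-42,-11,8.2,0,0,60,0.6,-43,-5,8.2,0,0,60,0.6,-43,1,8.2,0,0,60,0.6,-42,7,8.2,0,0,60,0.6,-41,13,8.2,0,0,60,0.6,-39,19,8.2,0,0,60,0.6,-36,24,8.2,0,0,60,0.6,-32,29,8.2,0,0]'

```text
t: 1.15
tcp_pos: [0.4674, 0.2781, 0.201]
tool_rot: [0.054, 0.705, -0.054, 0.705]
force: [0.8, 0.5, -0.3]
finger_gap: 0.704
```

>>> move_arm --deltas '[60,0,-45,7,7.4,0,0,60,0,-44,12,7.4,0,0,60,0,-42,18,7.4,0,0,60,0,-39,23,7.4,0,0,60,0,-36,28,7.4,0,0,60,0,-32,32,7.4,0,0,60,0,-27,36,7.4,0,0,60,0,-22,40,7.4,0,0,60,0,-17,42,7.4,0,0,60,0,-12,44,7.4,0,0]'

```text
t: 2.15
tcp_pos: [0.4666, -0.1767, 0.2012]
tool_rot: [0.467, 0.531, -0.467, 0.531]
force: [0.9, 0.3, -0.1]
finger_gap: 0.701
```

>>> move_arm --deltas '[60,0,-6,45,7.4,0,0,60,0,0,0,0,0,0,60,0,0,0,0,0,0]'

```text
t: 2.45
tcp_pos: [0.4664, -0.221, 0.2008]
tool_rot: [0.5, 0.501, -0.5, 0.5]
force: [0.5, 0.6, -0.6]
finger_gap: 0.701
```

Run:
```python
from h import *
st(); s=snap('wrist','wrist1')
print(proj(s,[.465,-.22,.02]))
```

```text
t 2.45 tcp [ 0.4664 -0.221   0.2008] gap 0.701 F [ 0.53  0.57 -0.56]
[[-0.001, 1.0, 0.001], [0.001, 0.001, -1.0], [-1.0, -0.001, -0.001]] q [-0.659  0.391  1.709  0.     1.043  0.91 ]
(np.float64(257.644301865391), np.float64(166.4192606189436))
```

View pics/wrist1.png

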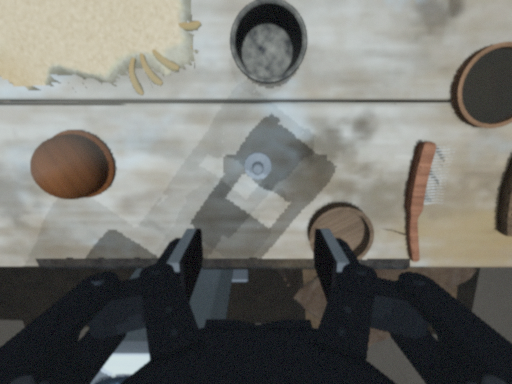

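Run:
```python
from h import *
s=load('wrist'); im=s['image'][:,:,::-1]
a=cv2.resize(im[145:190,230:286],None,fx=14,fy=13,interpolation=cv2.INTER_CUBIC); cv2.imwrite('pics/c4.png',a)
g=im.astype(int)
# dome
m=((g[...,2]-g[...,0])>30); m[:,150:]=0; m[:120]=0;m[210:]=0
n,l,S,c=cv2.connectedComponentsWithStats(m.astype(np.uint8)); print(S[1:][S[1:,4]>300])
C=cloud(s); 
print(C[160:172,252:266,2].max())
d=C[125:205,25:125].reshape(-1,3); d=d[(d[:,2]>.03)&(d[:,2]<.07)]
print(len(d),d[:,2].max())
from scipy.optimize import least_squares
r=least_squares(lambda p:np.linalg.norm(d-p,axis=1)-.04,[.465,.01,.022],loss='soft_l1',f_scale=.001);print('dome sphere',r.x,np.abs(r.fun).mean())
for n in ['top']:
    q=load(n);D=cloud(q)[195:240,240:285].reshape(-1,3); D=D[(D[:,2]>.03)&(D[:,2]<.07)]
    r=least_squares(lambda p:np.linalg.norm(D-p,axis=1)-.04,[.465,.01,.022],loss='soft_l1',f_scale=.001);print('dome sphere top',r.x,np.abs(r.fun).mean(),len(D))
```

```text
[[  32  131   82   67 3216]]
0.36723664915898707
3420 0.06336352993859493
dome sphere [0.46377757 0.01309487 0.02190971] 0.0004969387709327238
dome sphere top [0.46573956 0.00999391 0.02216743] 0.0017921954809702303 479
```

View pics/c4.png

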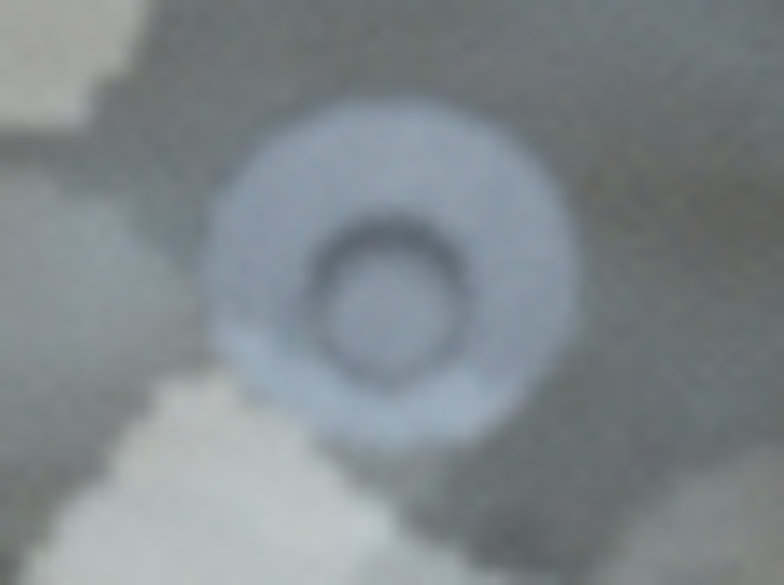

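Run:
```python
from h import *
s=load('wrist')
print(ray(s,257.6,165.4,.007),ray(s,257.3,169.1,.03))
for n,w in [('wrist',0)]:
    C=cloud(s); P=C[157:176,248:268].reshape(-1,3); print(np.round(P[:,2].reshape(19,20)[::3,::3],3))
```

```text
[ 0.46369386 -0.21992665  0.007     ] [ 0.46371545 -0.21959595  0.03      ]
[[0.008 0.007 0.008 0.007 0.009 0.007 0.008]
 [0.008 0.008 0.009 0.007 0.007 0.008 0.008]
 [0.007 0.009 0.013 0.021 0.016 0.01  0.009]
 [0.009 0.01  0.028 0.028 0.029 0.008 0.007]
 [0.008 0.009 0.028 0.029 0.03  0.007 0.009]
 [0.007 0.008 0.03  0.029 0.029 0.007 0.007]
 [0.007 0.006 0.008 0.008 0.007 0.007 0.007]]
```

>>> move_arm --deltas '[40,36,-2.7,-1.2,0,0,0,40,36,0,0,0,0,0,40,36,0,0,0,0,0,40,36,0,0,0,0,0,40,25,0,0,0,0,0,40,14,0,0,0,0,0,40,6.5,0,0,0,0,0,40,0,0,0,0,0,0]' --force 30

```text
t: 3.3
tcp_pos: [0.4639, -0.2174, 0.0112]
tool_rot: [0.499, 0.502, -0.499, 0.501]
force: [0.2, -0.2, 0.0]
finger_gap: 0.47
```

Run:
```python
from h import *
st(); s=snap('wrist','wrist2');snap('scene','scene2')
```

```text
t 3.3 tcp [ 0.4639 -0.2174  0.0112] gap 0.47 F [ 0.2  -0.16  0.01]
[[-0.002, 1.0, 0.005], [0.001, 0.005, -1.0], [-1.0, -0.002, -0.001]] q [-0.657  0.705  1.855  0.     0.584  0.909]
```

View pics/wrist2.png

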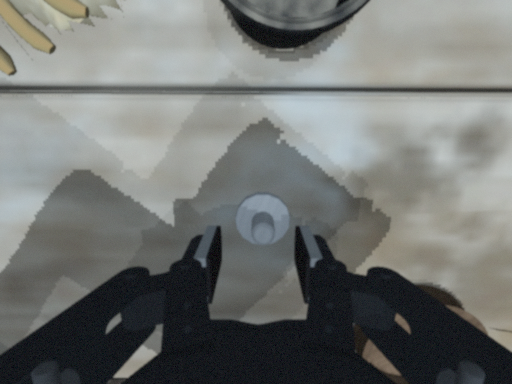

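Run:
```python
from h import *
s=load('wrist')
for X in ([.4639,-.2174,.0112],[.4637,-.2198,.03],[.4637,-.2198,.007],[.4639,-.2174,.030]): print(proj(s,X))
im=s['image'][:,:,::-1]
cv2.imwrite('pics/c5.png',cv2.resize(im[180:310,180:340],None,fx=5,fy=4.5,interpolation=cv2.INTER_CUBIC))
C=cloud(s); 
for v in range(228,300,8): print(v,C[v,200:225:4].round(3).tolist())
```

```text
(np.float64(258.7565593240755), np.float64(221.28242815296042))
(np.float64(263.02942836221035), np.float64(234.40332694164903))
(np.float64(262.4375194335216), np.float64(219.07985437963433))
(np.float64(258.8280235771934), np.float64(234.0588886775468))
228 [[0.454, -0.177, -0.0], [0.454, -0.18, -0.0], [0.474, -0.191, 0.045], [0.474, -0.193, 0.044], [0.473, -0.195, 0.043], [0.471, -0.197, 0.039], [0.454, -0.194, 0.0]]
236 [[0.47, -0.187, 0.045], [0.474, -0.191, 0.053], [0.474, -0.193, 0.053], [0.473, -0.194, 0.052], [0.473, -0.197, 0.053], [0.467, -0.197, 0.04], [0.448, -0.194, -0.0]]
244 [[0.473, -0.19, 0.061], [0.473, -0.192, 0.061], [0.473, -0.194, 0.061], [0.474, -0.196, 0.061], [0.47, -0.197, 0.055], [0.463, -0.197, 0.041], [0.442, -0.193, -0.001]]
252 [[0.473, -0.192, 0.068], [0.473, -0.194, 0.068], [0.474, -0.196, 0.07], [0.472, -0.197, 0.066], [0.467, -0.197, 0.056], [0.459, -0.197, 0.043], [0.436, -0.193, 0.0]]
260 [[0.473, -0.193, 0.074], [0.474, -0.195, 0.075], [0.472, -0.196, 0.073], [0.469, -0.197, 0.067], [0.463, -0.197, 0.057], [0.455, -0.197, 0.044], [0.43, -0.193, -0.0]]
268 [[0.475, -0.195, 0.083], [0.469, -0.194, 0.074], [0.469, -0.196, 0.074], [0.465, -0.197, 0.068], [0.458, -0.197, 0.057], [0.423, -0.19, -0.0], [0.423, -0.193, -0.001]]
276 [[0.475, -0.196, 0.089], [0.467, -0.195, 0.077], [0.466, -0.196, 0.074], [0.462, -0.197, 0.069], [0.455, -0.197, 0.059], [0.417, -0.19, 0.0], [0.417, -0.193, -0.0]]
284 [[0.475, -0.197, 0.093], [0.479, -0.2, 0.1], [0.462, -0.196, 0.075], [0.459, -0.197, 0.07], [0.409, -0.187, -0.001], [0.41, -0.19, -0.0], [0.41, -0.193, 0.0]]
292 [[0.48, -0.199, 0.105], [0.479, -0.2, 0.103], [0.458, -0.196, 0.075], [0.456, -0.197, 0.071], [0.403, -0.186, -0.0], [0.403, -0.189, 0.0], [0.403, -0.192, -0.0]]
```

View pics/c5.png

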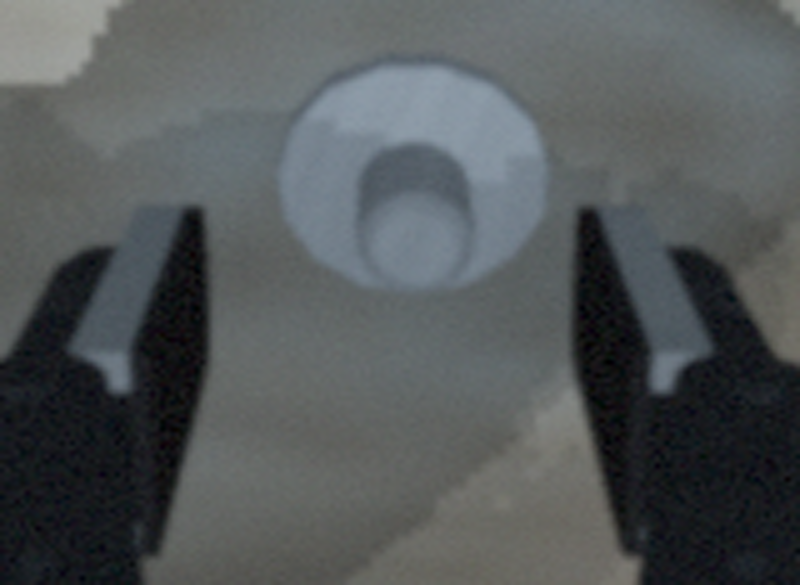

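Run:
```python
from h import *
s=load('scene'); im=s['image'][:,:,::-1]
print(proj(s,[.4637,-.2198,.0]),proj(s,[.4637,-.2198,.03]),proj(s,[.4637,-.2198,.06]))
u,v=map(int,proj(s,[.4637,-.2198,.03]))
cv2.imwrite('pics/c6.png',cv2.resize(im[v-60:v+30,u-60:u+60],None,fx=6,fy=6,interpolation=cv2.INTER_CUBIC)); print(u-60,v-60)
```

```text
(np.float64(271.2435754802941), np.float64(250.99974927509126)) (np.float64(271.7132438387595), np.float64(244.34904875528105)) (np.float64(272.19653758154885), np.float64(237.50540709099783))
211 184
```

View pics/c6.png

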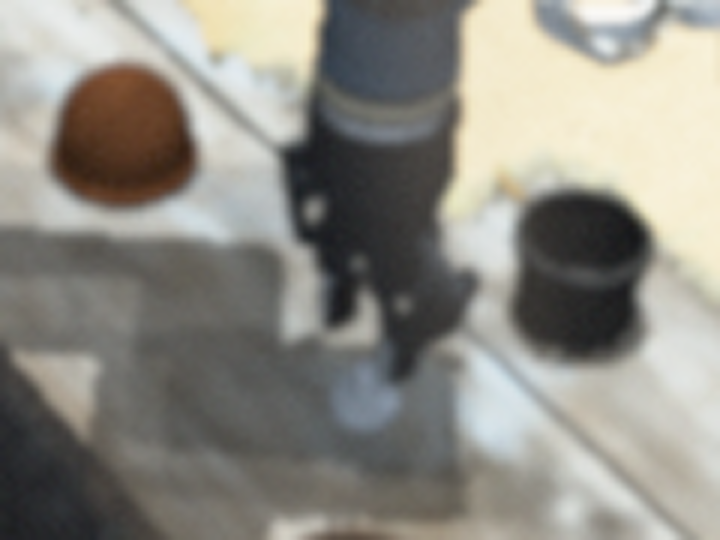

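Run:
```python
from h import *
s=load('scene')
for z in (.01,.02,.03,.04,.05): print(z,np.round(proj(s,[.4637,-.24,z]),1),np.round(proj(s,[.4637,-.195,z]),1))
print((324/6+211,325/6+184),(350/6+211,310/6+184))
C=cloud(s); print(C[240:250,272:284,2].round(3))
```

```text
0.01 [275.4 252.8] [266.6 244. ]
0.02 [275.5 250.6] [266.8 241.8]
0.03 [275.7 248.3] [266.9 239.6]
0.04 [275.9 246.1] [267.  237.3]
0.05 [276.1 243.8] [267.2 235. ]
(265.0, 238.16666666666666) (269.3333333333333, 235.66666666666666)
[[-0.001  0.07   0.074  0.076  0.083  0.074  0.09   0.095  0.097  0.1
   0.09   0.087]
 [ 0.     0.066  0.071  0.069  0.074  0.071  0.088  0.09   0.092  0.092
   0.086  0.974]
 [-0.     0.061  0.067  0.063  0.071  0.07   0.068  0.087  0.09  -0.001
   0.001 -0.002]
 [ 0.001  0.057  0.061  0.06   0.062  0.063  0.065  0.062  0.056 -0.001
   0.     0.002]
 [ 0.032  0.058  0.058  0.055  0.058  0.06   0.058  0.058  0.053  0.
  -0.003 -0.001]
 [ 0.028  0.05   0.051  0.052  0.053  0.055  0.048  0.049  0.001  0.001
   0.001  0.001]
 [ 0.029  0.047  0.051  0.05   0.049  0.051  0.05   0.003 -0.003 -0.004
  -0.004 -0.   ]
 [ 0.022  0.043  0.043  0.041  0.047  0.002 -0.003  0.002 -0.001 -0.001
  -0.002  0.002]
 [ 0.021  0.018  0.036  0.008  0.01  -0.003  0.     0.002  0.002 -0.
   0.    -0.001]
 [ 0.013  0.011  0.01   0.011  0.009 -0.003 -0.    -0.003  0.003  0.003
  -0.003  0.   ]]
```

Run:
```python
from h import *
# depth of finger pads from current wrist & use fixed camera-tool geometry: scan left half column for near depths
s=snap('wrist')
d=s['depth']; m=manip.sense(); T=R_.from_quat(m['tool_rot']).as_matrix()
P=(cloud(s)-m['tcp_pos'])@T
mask=(d>0)&(P[...,0]<-.005)&(P[...,0]>-.09)&(abs(P[...,2])<.06)
q=P[mask]; print('max tool x',np.percentile(q[:,0],[90,99,99.8,100]))
```

```text
max tool x [-0.04079764 -0.00878021 -0.00577772 -0.00500236]
```

>>> move_arm --deltas '[14,-40,0,2.4,0,0,0,14,0,0,0,0,0,0,14,0,0,0,0,0,0,14,0,0,0,0,0,0,14,0,0,0,0,0,0,14,0,0,0,0,0,0]'

```text
t: 4.05
tcp_pos: [0.4638, -0.2212, 0.0512]
tool_rot: [0.499, 0.501, -0.499, 0.5]
force: [-0.6, -0.5, -0.4]
finger_gap: 0.163
```

Run:
```python
from h import *
m=st(); s=snap('wrist','wrist3')
T=R_.from_quat(m['tool_rot']).as_matrix()
P=(cloud(s)-m['tcp_pos'])@T
np.save('/tmp/P.npy',P)
for v in range(180,290,8): print(v,[(P[v,u]*1000).round(0).astype(int).tolist() for u in range(226,266,8)])
```

```text
t 4.05 tcp [ 0.4638 -0.2212  0.0512] gap 0.163 F [-0.56 -0.46 -0.35]
[[-0.001, 1.0, 0.003], [0.001, 0.003, -1.0], [-1.0, -0.001, -0.001]] q [-0.663  0.63   1.837  0.     0.676  0.905]
180 [[51, 14, -26], [52, 14, -20], [51, 14, -13], [45, 16, -7], [44, 16, 0]]
188 [[50, 8, -26], [52, 7, -20], [43, 10, -13], [43, 10, -7], [44, 10, 0]]
196 [[51, 1, -26], [51, 1, -20], [42, 4, -13], [41, 4, -7], [35, 6, 0]]
204 [[52, -6, -27], [52, -6, -20], [44, -4, -13], [24, 3, -6], [22, 4, 0]]
212 [[52, -13, -27], [51, -13, -20], [43, -10, -13], [21, -2, -6], [22, -2, 0]]
220 [[51, -20, -27], [51, -20, -20], [51, -20, -14], [44, -17, -7], [44, -17, 0]]
228 [[52, -28, -27], [-33, 10, -13], [-32, 10, -9], [51, -27, -7], [50, -27, 0]]
236 [[-33, 6, -17], [-41, 9, -12], [-42, 10, -8], [50, -34, -7], [52, -35, 0]]
244 [[-42, 5, -16], [-50, 10, -11], [-51, 10, -8], [52, -42, -7], [51, -42, 0]]
252 [[-57, 9, -14], [-58, 10, -11], [-52, 7, -8], [52, -50, -7], [52, -50, 0]]
260 [[-66, 11, -13], [-61, 8, -11], [-52, 3, -8], [53, -58, -7], [52, -58, 0]]
268 [[-72, 11, -13], [-72, 11, -10], [-54, 0, -8], [51, -65, -7], [52, -65, 0]]
276 [[-77, 10, -12], [-75, 9, -9], [-55, -4, -8], [51, -73, -7], [52, -73, 0]]
284 [[-82, 11, -12], [-76, 7, -9], [-55, -8, -8], [51, -81, -7], [51, -81, 0]]
```

View pics/wrist3.png

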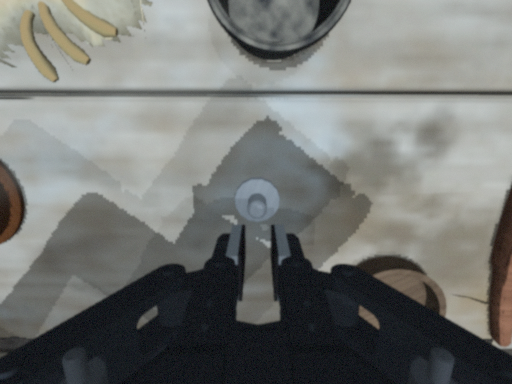

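>>> move_arm --deltas '[40,0,0,-1.2,0,0,0,40,0,0,0,0,0,0,40,20,0,0,0,0,0,40,20,0,0,0,0,0,10,0,0,0,0,0,0,10,0,0,0,0,0,0,10,0,0,0,0,0,0,10,0,0,0,0,0,0,10,0,0,0,0,0,0]' --force 20

```text
t: 5.0
tcp_pos: [0.4646, -0.2206, 0.0124]
tool_rot: [0.499, 0.5, -0.499, 0.501]
force: [0.3, -0.7, -0.4]
finger_gap: 0.118
```

Run:
```python
from h import *
m=st(); s=snap('wrist','wrist4')
im=s['image'][:,:,::-1]
cv2.imwrite('pics/c7.png',cv2.resize(im[180:310,180:340],None,fx=5,fy=4.5,interpolation=cv2.INTER_CUBIC))
```

```text
t 5.0 tcp [ 0.4646 -0.2206  0.0124] gap 0.118 F [ 0.35 -0.69 -0.42]
[[0.001, 1.0, 0.003], [-0.001, 0.003, -1.0], [-1.0, 0.001, 0.001]] q [-0.661  0.703  1.852 -0.     0.584  0.907]
```

View pics/c7.png

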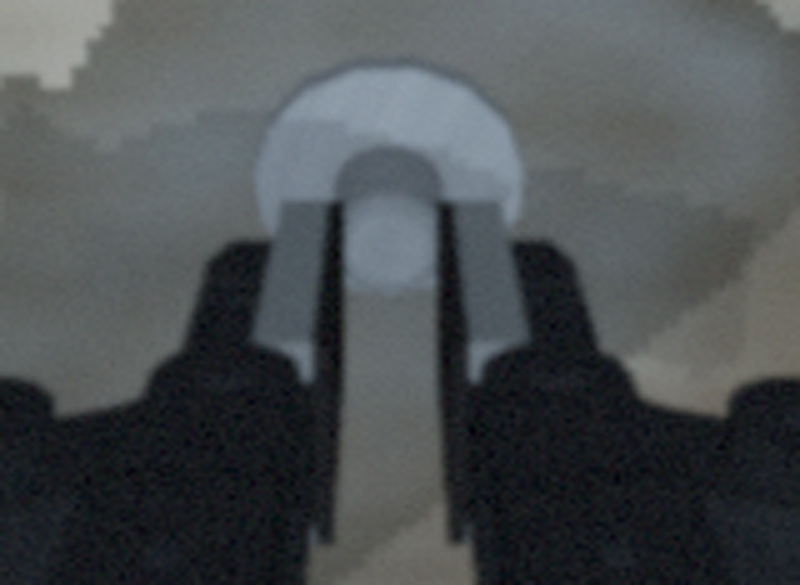

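Run:
```python
from h import *
m=st(); s=snap('wrist'); 
C=cloud(s)
for u in (238,241,272,276):
  for v in range(222,236,1): 
    if .03<C[v,u,2]<.06: print(u,v,C[v,u].round(4)); break
  print(C[v+1:v+6,u,2].round(4),C[v+1:v+6,u,0].round(4))
for z in (.03,.035,.04,.045): print(z,proj(s,[.4756,-.2206,z]))
s=snap('scene','scene4'); C=cloud(s)
im=s['image'][:,:,::-1]
cv2.imwrite('pics/c8.png',cv2.resize(im[210:270,240:310],None,fx=9,fy=9,interpolation=cv2.INTER_CUBIC))
print(C[236:252,264:282,2].round(3))
```

```text
t 5.05 tcp [ 0.4646 -0.2206  0.0123] gap 0.122 F [ 0.34  0.88 -0.32]
[[0.001, 1.0, 0.003], [-0.001, 0.003, -1.0], [-1.0, 0.001, 0.001]] q [-0.661  0.703  1.853  0.     0.584  0.907]
238 225 [ 0.4746 -0.2095  0.0416]
[0.0414 0.0437 0.0451 0.0458 0.0471] [0.4739 0.4744 0.4744 0.4742 0.4742]
241 225 [ 0.4736 -0.2109  0.0394]
[0.0409 0.0431 0.045  0.0454 0.047 ] [0.4738 0.4741 0.4744 0.474  0.4742]
272 225 [ 0.4743 -0.2274  0.0408]
[0.0413 0.0435 0.0449 0.0459 0.0475] [0.474  0.4743 0.4744 0.4743 0.4745]
276 225 [ 0.474  -0.2295  0.04  ]
[0.0423 0.0431 0.0442 0.0465 0.0461] [0.4744 0.4742 0.4741 0.4746 0.4739]
0.03 (np.float64(259.092634699461), np.float64(215.22438815706408))
0.035 (np.float64(259.1424481318345), np.float64(218.56131074962434))
0.04 (np.float64(259.1954637531313), np.float64(222.1127428841816))
0.045 (np.float64(259.25200059000554), np.float64(225.90005564879385))
[[ 0.001 -0.    -0.003  0.065  0.069  0.067  0.065  0.081  0.082  0.086
   0.085  0.088  0.099  0.101  0.104  0.108  0.109  0.118]
 [ 0.     0.001  0.001  0.057  0.061  0.06   0.059  0.07   0.085  0.084
   0.0
[... 1184 characters left out ...]
   -0.001  0.001  0.001  0.     0.002 -0.001]
 [-0.001 -0.     0.002  0.007  0.008  0.019  0.023  0.021  0.027  0.025
   0.004  0.005  0.001  0.002  0.002  0.002  0.001  0.002]
 [-0.003 -0.001  0.004  0.008  0.008  0.014  0.02   0.974  0.017  0.017
   0.008  0.007  0.007  0.003  0.001  0.001  0.003  0.001]
 [-0.001  0.003  0.009  0.007  0.008  0.008  0.014  0.018  0.017  0.01
   0.01   0.008  0.008  0.974 -0.001 -0.002  0.001  0.   ]
 [ 0.003 -0.002  0.01   0.008  0.009  0.01   0.006  0.013  0.011  0.012
   0.009  0.008  0.009 -0.     0.003 -0.    -0.001 -0.004]
 [ 0.002  0.     0.009  0.009  0.006  0.012  0.01   0.007  0.011  0.006
   0.007  0.009  0.008  0.002 -0.001  0.001  0.     0.002]]
```

View pics/c8.png

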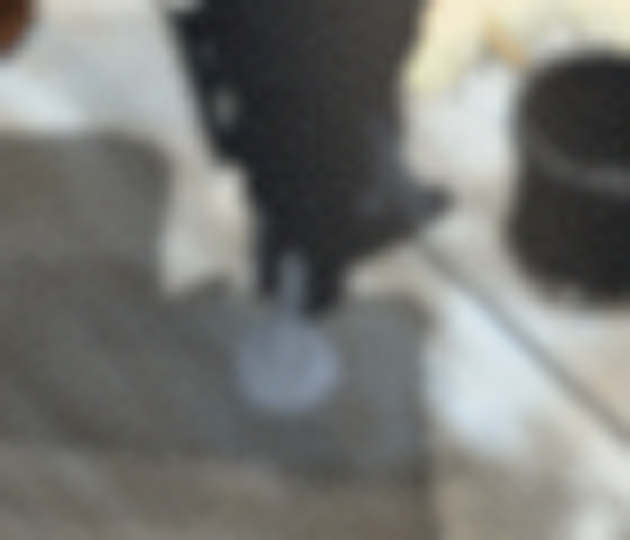

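>>> move_arm --deltas '[40,0,0,0,0,0,0,40,0,-0.9,0,0,0,0,40,0,0,0,0,0,0,40,10,0,0,0,0,0,40,10,0,0,0,0,0,40,4,0,0,0,0,0,40,2,0,0,0,0,0,40,0,0,0,0,0,0]'

```text
t: 5.95
tcp_pos: [0.463, -0.2201, -0.0149]
tool_rot: [0.499, 0.501, -0.499, 0.5]
force: [1.3, -0.4, -0.6]
finger_gap: 0.469
```

Run:
```python
from h import *
m=st(); s=snap('wrist','wrist5')
C=cloud(s)
for u in (202,206,208,305,308,312):
  for v in range(195,236,1): 
    if .012<C[v,u,2]<.06: print(u,v,C[v,u].round(4)); break
  print(C[v+1:v+6,u,2].round(4),C[v+1:v+6,u,0].round(4))
```

```text
t 5.95 tcp [ 0.463  -0.2201 -0.0149] gap 0.469 F [ 1.33 -0.36 -0.6 ]
[[-0.001, 1.0, 0.003], [0.001, 0.003, -1.0], [-1.0, -0.001, -0.001]] q [-0.662  0.756  1.861  0.     0.526  0.906]
202 235 [ 0.4688 -0.1905  0.0175]
[0.0184 0.019  0.0287 0.0289 0.0306] [0.4687 0.4684 0.4726 0.4721 0.4724]
206 228 [ 0.4728 -0.1928  0.0176]
[0.0186 0.0191 0.0199 0.0225 0.024 ] [0.4727 0.4723 0.4722 0.4728 0.473 ]
208 226 [ 0.4725 -0.1933  0.0143]
[0.0155 0.017  0.0182 0.0192 0.0208] [0.4724 0.4726 0.4725 0.4724 0.4726]
305 226 [ 0.4729 -0.2442  0.0149]
[0.0149 0.0173 0.018  0.0203 0.0208] [0.4723 0.4728 0.4726 0.4731 0.4728]
308 226 [ 0.4722 -0.2461  0.0132]
[0.0151 0.0168 0.0172 0.0202 0.021 ] [0.4724 0.4726 0.4722 0.473  0.4728]
312 235 [ 0.4728 -0.2459  0.0255]
[0.0266 0.0281 0.0287 0.0308 0.0311] [0.4728 0.473  0.4728 0.4732 0.4729]
```

View pics/wrist5.png

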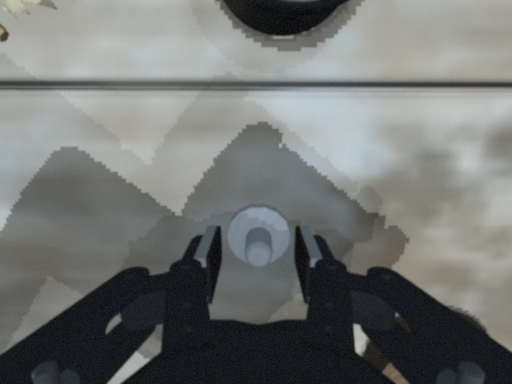

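>>> move_arm --deltas '[8,0,0,0,0,0,0,8,0,0,0,0,0,0,8,0,0,0,0,0,0,8,0,0,0,0,0,0,8,0,0,0,0,0,0,8,0,0,0,0,0,0]' --force 40

```text
t: 6.6
tcp_pos: [0.4635, -0.2205, -0.0139]
tool_rot: [0.499, 0.5, -0.499, 0.501]
force: [-0.1, 0.6, 3.9]
finger_gap: 0.146
```

Run:
```python
from h import *
m=st(); 
plan(m['tcp_pos'],0,[m['tcp_pos'][0],m['tcp_pos'][1],.11],0,5,8)
plan([.463,-.22,.11],0,[.425,.0125,.11],0,7,8)
```

```text
t 6.6 tcp [ 0.4635 -0.2205 -0.0139] gap 0.146 F [-0.11  0.6   3.87]
[[0.001, 1.0, 0.003], [-0.0, 0.003, -1.0], [-1.0, 0.001, 0.0]] q [-0.662  0.754  1.861  0.     0.526  0.906]
[8,np.float64(-24.8),np.float64(0.0),np.float64(0.0),0.0,0,0,8,np.float64(-24.8),np.float64(0.0),np.float64(0.0),0.0,0,0,8,np.float64(-24.8),np.float64(0.0),np.float64(0.0),0.0,0,0,8,np.float64(-24.7),np.float64(0.0),np.float64(0.0),0.0,0,0,8,np.float64(-24.8),np.float64(0.0),np.float64(0.0),0.0,0,0]
end [ 0.46353708 -0.22047482  0.10996641] 0.0
[8,np.float64(-0.0),np.float64(-5.4),np.float64(-33.2),0.0,0,0,8,np.float64(-0.0),np.float64(-5.5),np.float64(-33.2),0.0,0,0,8,np.float64(-0.0),np.float64(-5.4),np.float64(-33.2),0.0,0,0,8,np.float64(-0.0),np.float64(-5.4),np.float64(-33.3),0.0,0,0,8,np.float64(-0.0),np.float64(-5.4),np.float64(-33.2),0.0,0,0,8,np.float64(-0.0),np.float64(-5.5),np.float64(-33.2),0.0,0,0,8,np.float64(-0.0),np.float64(-5.4),np.float64(-33.2),0.0,0,0]
end [0.425  0.0125 0.11  ] 0.0
```

>>> move_arm --deltas '[8,-10,0,0,0,0,0,8,-20,0,0,0,0,0,8,-25,0,0,0,0,0,8,-25,0,0,0,0,0,8,-25,0,0,0,0,0,8,0,0,0,0,0,0]'

```text
t: 7.2
tcp_pos: [0.4651, -0.2216, 0.0939]
tool_rot: [0.5, 0.498, -0.499, 0.503]
force: [0.6, -0.8, -0.5]
finger_gap: 0.147
```

>>> move_arm --deltas '[8,0,-6,-20,0,0,0,8,0,-6,-34,0,0,0,8,0,-6,-34,0,0,0,8,0,-6,-34,0,0,0,8,0,-6,-34,0,0,0,8,0,-6,-34,0,0,0,8,0,-4,-30,0,0,0,8,0,0,-13,0,0,0,8,0,0,0,0,0,0]'

```text
t: 8.1
tcp_pos: [0.4212, 0.0143, 0.0902]
tool_rot: [0.498, 0.502, -0.499, 0.501]
force: [0.5, 1.6, -1.0]
finger_gap: 0.139
```

Run:
```python
from h import *
m=st(); s=snap('wrist','wrist6'); snap('scene','scene6'); snap('top','top6')
from scipy.optimize import least_squares
C=cloud(s); g=s['image'].astype(int)
mk=(g[...,0]-g[...,2]>20); n,l,S,c=cv2.connectedComponentsWithStats(mk.astype(np.uint8)); print(S[S[:,4]>400],c[S[:,4]>400])
```

```text
t 8.1 tcp [0.4212 0.0143 0.0902] gap 0.139 F [ 0.48  1.59 -1.01]
[[-0.002, 1.0, 0.006], [0.001, 0.006, -1.0], [-1.0, -0.002, -0.001]] q [-0.233  0.48   2.039  0.     0.625  1.332]
[[     0      0    512    384 186359]
 [   163      0     82     21    953]
 [   210     85    101    103   8072]
 [   467    291     45     41    493]] [[254.28819107 194.84274438]
 [203.68940189   6.05036726]
 [260.46580773 135.63528246]
 [491.53346856 312.35699797]]
```

View pics/wrist6.png

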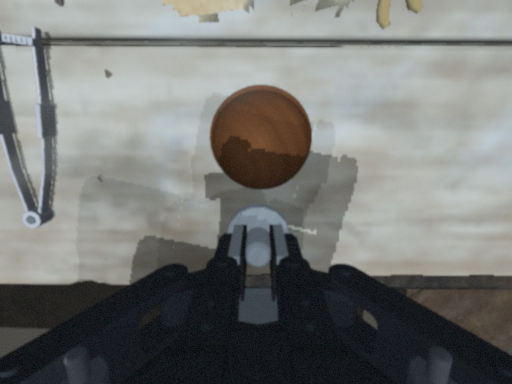

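View pics/scene6.png

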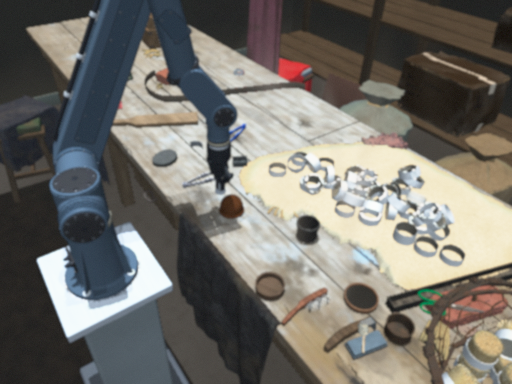

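Run:
```python
from h import *
from scipy.optimize import least_squares
m=manip.sense(); s=load('wrist'); C=cloud(s); g=s['image'].astype(int)
mk=(g[...,0]-g[...,2]>20); mk[:80]=0; mk[195:]=0
d=C[mk]; d=d[(d[:,2]>.03)&(d[:,2]<.068)]; 
r=least_squares(lambda p:np.linalg.norm(d-p,axis=1)-.04,[.465,.01,.022],loss='soft_l1',f_scale=.001);print('dome',r.x,np.abs(r.fun).mean(),len(d))
# plug
print('stem top depth', C[250:262,250:268,2].mean().round(4), 'flange', [C[v,257].round(4).tolist() for v in (208,212,216,220)])
im=s['image'][:,:,::-1]
cv2.imwrite('pics/c9.png',cv2.resize(im[195:285,210:310],None,fx=8,fy=6.6,interpolation=cv2.INTER_CUBIC))
```

```text
dome [0.46394871 0.01302937 0.02185501] 0.00036681802735931066 7373
stem top depth 0.1356 flange [[0.4378, 0.0155, 0.111], [0.4355, 0.0155, 0.1112], [0.4334, 0.0155, 0.1117], [0.4311, 0.0154, 0.1118]]
```

View pics/c9.png

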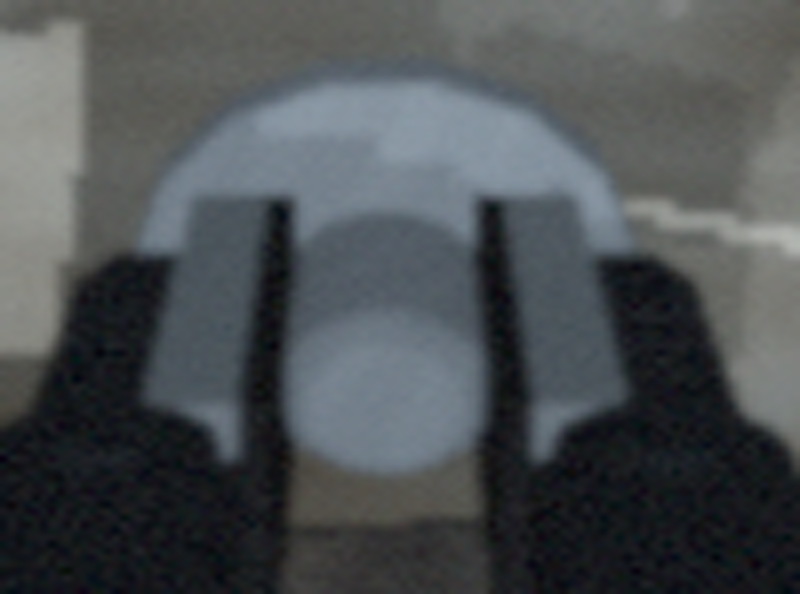

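Run:
```python
from h import *
s=load('wrist')
print(ray(s,257.9,253.6,.1345),ray(s,257.9,253.6,.1335),'far edge',ray(s,257.9,206.6,.1115)-[.018,0,0], ray(s,210+145/8-.5,195+240/6.6-.5,.111), ray(s,210+632/8-.5,195+240/6.6-.5,.111))
```

```text
[0.42302701 0.0148875  0.1345    ] [0.42247116 0.0148838  0.1335    ] far edge [0.42080129 0.01499338 0.1115    ] [0.42407306 0.03187969 0.111     ] [ 0.4243057  -0.00226782  0.111     ]
```

>>> move_arm --deltas '[8,0,14,0.7,0,0,0,8,0,14,0.7,0,0,0,8,0,14,0.7,0,0,0,8,10,0,0,0,0,0,8,14,0,0,0,0,0,8,10,0,0,0,0,0,8,0,0,0,0,0,0,8,0,0,0,0,0,0]'

```text
t: 9.05
tcp_pos: [0.4639, 0.0104, 0.0563]
tool_rot: [0.499, 0.501, -0.5, 0.5]
force: [0.7, -0.9, -0.2]
finger_gap: 0.143
```

Run:
```python
from h import *
from scipy.optimize import least_squares
m=st(); s=snap('wrist','wrist7'); snap('scene','scene7'); C=cloud(s); g=s['image'].astype(int)
mk=(g[...,0]-g[...,2]>20); mk[:100]=0; 
d=C[mk]; d=d[(d[:,2]>.028)&(d[:,2]<.068)&(abs(d[:,0]-.464)<.045)&(abs(d[:,1]-.013)<.045)]; 
r=least_squares(lambda p:np.linalg.norm(d-p,axis=1)-.04,[.465,.01,.022],loss='soft_l1',f_scale=.001);print('dome',r.x,np.abs(r.fun).mean(),len(d))
print('flange', [C[v,257].round(4).tolist() for v in (208,212,216,220)], C[250:262,253:265,2].mean())
im=s['image'][:,:,::-1]
cv2.imwrite('pics/c10.png',cv2.resize(im[185:285,190:330],None,fx=5.7,fy=5.7,interpolation=cv2.INTER_CUBIC))
q=load('scene');im=q['image'][:,:,::-1]
cv2.imwrite('pics/c11.png',cv2.resize(im[160:230,190:270],None,fx=8,fy=8,interpolation=cv2.INTER_CUBIC))
```

```text
t 9.05 tcp [0.4639 0.0104 0.0563] gap 0.143 F [ 0.74 -0.94 -0.22]
[[-0.002, 1.0, 0.002], [0.0, 0.002, -1.0], [-1.0, -0.002, -0.0]] q [-0.219  0.584  1.958 -0.     0.601  1.349]
dome [0.46391353 0.01298639 0.02182279] 0.00034479131075988245 5706
flange [[0.4804, 0.0115, 0.077], [0.4783, 0.0115, 0.0775], [0.4764, 0.0115, 0.0787], [0.4737, 0.0115, 0.0777]] 0.10174123639193258
```

View pics/c10.png

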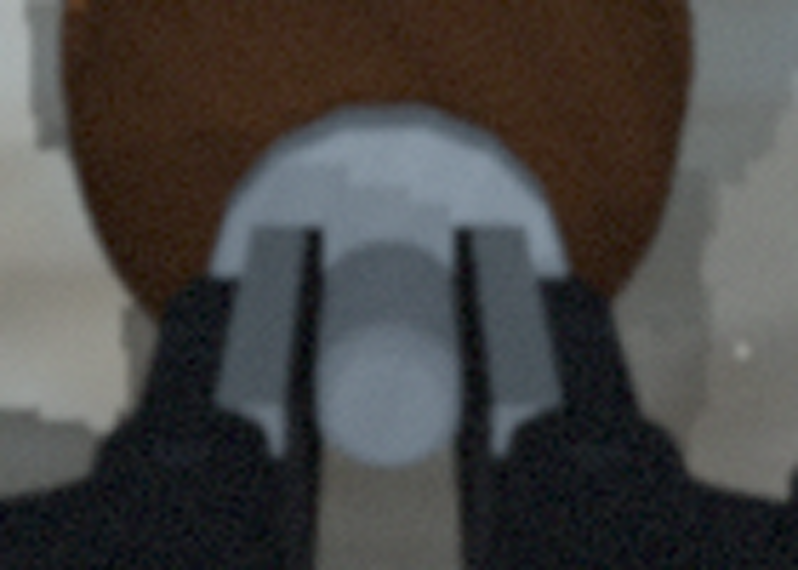

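View pics/c11.png

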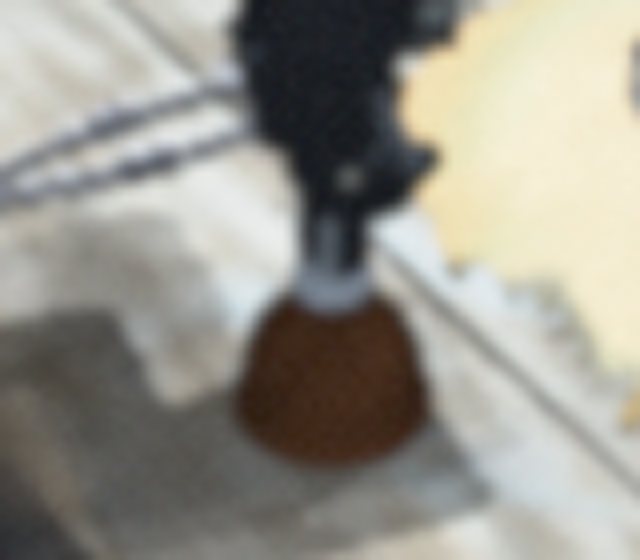

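Run:
```python
from h import *
s=load('wrist')
print(ray(s,257.9,253.8,.101),ray(s,257.9,253.8,.100),ray(s,257.9,185+107/5.7-.5,.0735)-[.018,0,0],ray(s,190+212/5.7-.5,185+260/5.7-.5,.0775),ray(s,190+568/5.7-.5,185+260/5.7-.5,.0775))
```

```text
[0.4657965  0.01099661 0.101     ] [0.46524063 0.01099471 0.1       ] [0.46395799 0.01103502 0.0735    ] [0.46744231 0.02843286 0.0775    ] [ 0.46754211 -0.00646558  0.0775    ]
```

>>> move_arm --deltas '[8,4,-0.8,-2,0,0,0,8,3,0,0,0,0,0,8,0,0,0,0,0,0,8,0,0,0,0,0,0]'

```text
t: 9.55
tcp_pos: [0.4638, 0.0126, 0.0497]
tool_rot: [0.499, 0.501, -0.499, 0.501]
force: [0.9, 0.7, -0.5]
finger_gap: 0.147
```

>>> move_arm --deltas '[8,0.5,0,0,0,0,0,8,0.5,0,0,0,0,0,8,0,0,0,0,0,0]'

```text
t: 9.85
tcp_pos: [0.4639, 0.0126, 0.0487]
tool_rot: [0.499, 0.501, -0.499, 0.501]
force: [0.2, -0.7, -0.6]
finger_gap: 0.144
```

Run:
```python
from h import *
m=st(); s=snap('wrist','wrist8');C=cloud(s)
print('flange', [C[v,u].round(4).tolist() for v in (208,212,216,220) for u in (250,258,266)])
im=s['image'][:,:,::-1]
cv2.imwrite('pics/c12.png',cv2.resize(im[185:285,190:330],None,fx=5.7,fy=5.7,interpolation=cv2.INTER_CUBIC))
```

```text
t 9.85 tcp [0.4639 0.0126 0.0487] gap 0.144 F [ 0.19 -0.69 -0.61]
[[0.0, 1.0, 0.003], [-0.0, 0.003, -1.0], [-1.0, 0.0, 0.0]] q [-0.214  0.599  1.963 -0.     0.579  1.353]
flange [[0.48, 0.0176, 0.0686], [0.4804, 0.0132, 0.0697], [0.4801, 0.0088, 0.0688], [0.4781, 0.0175, 0.0698], [0.4785, 0.0131, 0.0707], [0.4779, 0.0087, 0.0691], [0.4758, 0.0175, 0.0699], [0.4761, 0.0131, 0.0705], [0.4761, 0.0088, 0.0706], [0.4739, 0.0175, 0.0709], [0.4735, 0.0131, 0.0699], [0.4739, 0.0087, 0.071]]
```

View pics/c12.png

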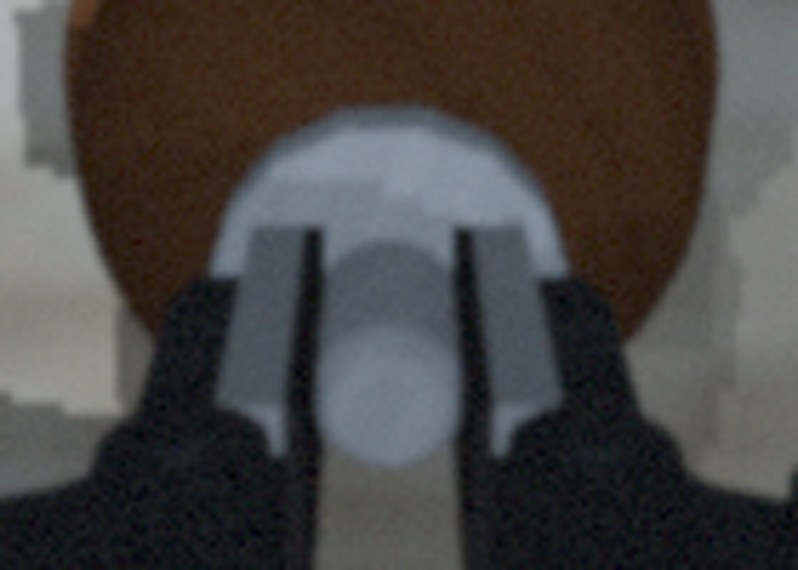

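>>> move_arm --deltas '[8,0.5,0,0,0,0,0,8,0.5,0,0,0,0,0,8,0,0,0,0,0,0]'

```text
t: 10.2
tcp_pos: [0.4639, 0.0126, 0.0479]
tool_rot: [0.499, 0.501, -0.499, 0.501]
force: [-0.1, -0.2, 2.3]
finger_gap: 0.144
```

>>> move_arm --deltas '[18,0,0,0,0,0,0,22,0,0,0,0,0,0,30,0,0,0,0,0,0,45,0,0,0,0,0,0,45,0,0,0,0,0,0,45,0,0,0,0,0,0]'

```text
t: 10.8
tcp_pos: [0.4638, 0.0126, 0.0477]
tool_rot: [0.499, 0.501, -0.499, 0.501]
force: [0.2, -0.6, 0.8]
finger_gap: 0.526
```

Run:
```python
from h import *
m=st(); s=snap('wrist','wrist9');C=cloud(s)
im=s['image'][:,:,::-1]
cv2.imwrite('pics/c13.png',cv2.resize(im[185:285,190:330],None,fx=5.7,fy=5.7,interpolation=cv2.INTER_CUBIC))
```

```text
t 10.8 tcp [0.4638 0.0126 0.0477] gap 0.526 F [ 0.18 -0.65  0.77]
[[-0.0, 1.0, 0.003], [0.0, 0.003, -1.0], [-1.0, -0.0, -0.0]] q [-0.214  0.601  1.964 -0.     0.577  1.353]
```

View pics/c13.png

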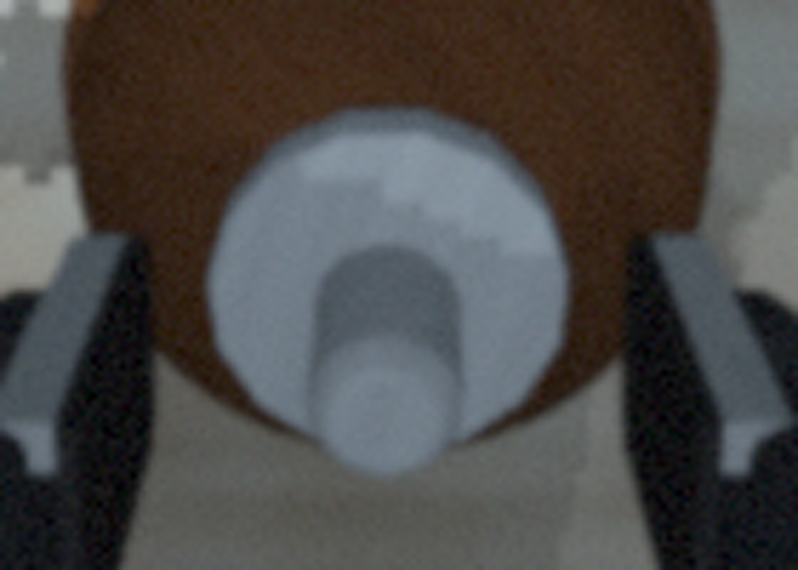

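>>> move_arm --deltas '[45,-8,0,0,0,0,0,45,-20,0,0,0,0,0,45,-30,0,0,0,0,0,45,-40,0,0,0,0,0,60,-40,0,0,0,0,0,60,0,0,0,0,0,0]'

```text
t: 11.45
tcp_pos: [0.4676, 0.0119, 0.191]
tool_rot: [0.502, 0.497, -0.497, 0.504]
force: [0.3, -0.4, 0.7]
finger_gap: 0.704
```

Run:
```python
from h import *
m=st(); s=snap('wrist','wrist10');C=cloud(s)
im=s['image'][:,:,::-1]
q=snap('scene','scene10');im=q['image'][:,:,::-1]
cv2.imwrite('pics/c14.png',cv2.resize(im[160:230,190:270],None,fx=8,fy=8,interpolation=cv2.INTER_CUBIC))
```

```text
t 11.45 tcp [0.4676 0.0119 0.191 ] gap 0.704 F [ 0.34 -0.39  0.67]
[[0.012, 1.0, 0.003], [-0.003, 0.003, -1.0], [-1.0, 0.012, 0.003]] q [-0.214  0.336  1.842  0.     0.95   1.353]
```

View pics/wrist10.png

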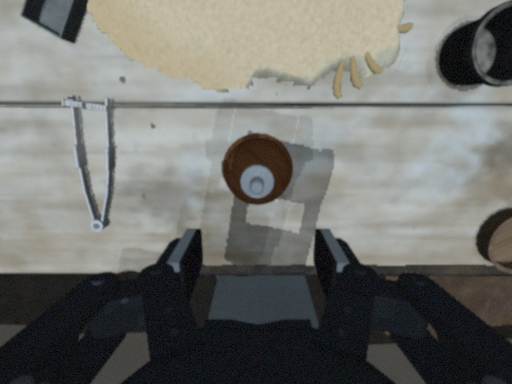

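View pics/c14.png

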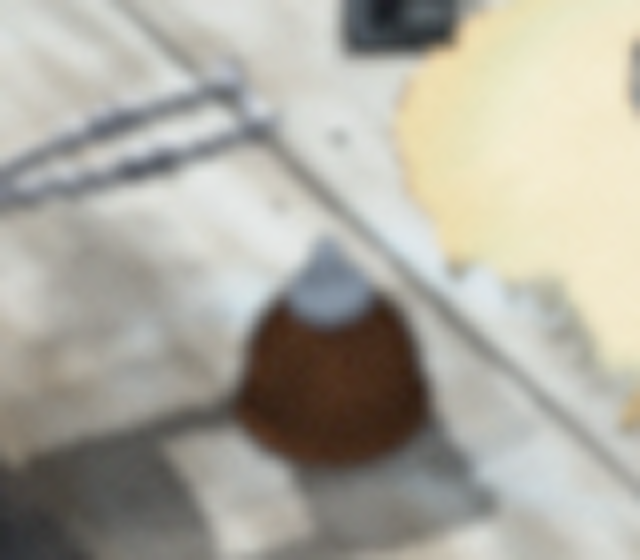

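Run:
```python
from h import *
s=load('wrist'); im=s['image'][:,:,::-1]
cv2.imwrite('pics/c15.png',cv2.resize(im[90:240,50:130],None,fx=5,fy=4,interpolation=cv2.INTER_CUBIC))
h=ray(s,97,226,.018); print('heel',h)
for u,v in ((110,103),(66,103),(109,160),(80,160)): print(u,v,ray(s,u,v,.018))
```

```text
heel [0.39106883 0.22000326 0.018     ]
110 103 [0.54361713 0.18263289 0.018     ]
66 103 [0.54343528 0.23324423 0.018     ]
109 160 [0.47734792 0.19277954 0.018     ]
80 160 [0.47723903 0.22793515 0.018     ]
```

View pics/c15.png

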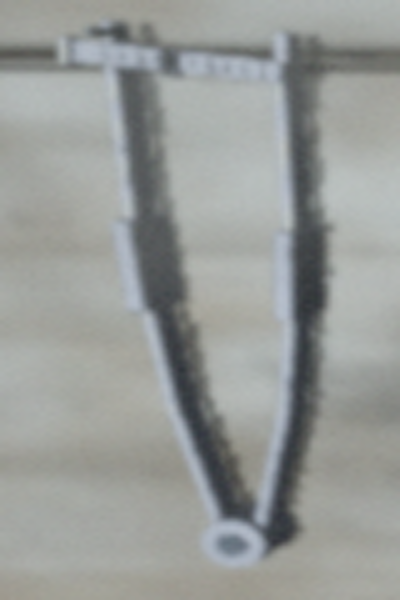

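>>> move_arm --deltas '[70,0,2,-33,0,0,0,70,0,2,-33,0,0,0,70,10,2,-33,0,0,0,70,20,2,-33,0,0,0,70,20,1,-33,0,0,0,70,20,1,-30,8,0,0,70,0,0,0,0,0,0,70,0,0,0,0,0,0]'

```text
t: 12.35
tcp_pos: [0.4715, 0.2077, 0.114]
tool_rot: [-0.531, -0.466, 0.534, -0.465]
force: [0.4, -0.4, 0.1]
finger_gap: 0.813
```

Run:
```python
from h import *
m=st(); s=snap('wrist','wrist11')
im=s['image'][:,:,::-1]
cv2.imwrite('pics/c16.png',cv2.resize(im,None,fx=1.56,fy=1.56,interpolation=cv2.INTER_CUBIC))
```

```text
t 12.35 tcp [0.4715 0.2077 0.114 ] gap 0.813 F [ 0.4  -0.42  0.06]
[[-0.004, 0.991, -0.133], [-0.001, -0.133, -0.991], [-1.0, -0.004, 0.002]] q [ 0.198  0.522  1.791 -0.     0.832  1.903]
```

View pics/c16.png

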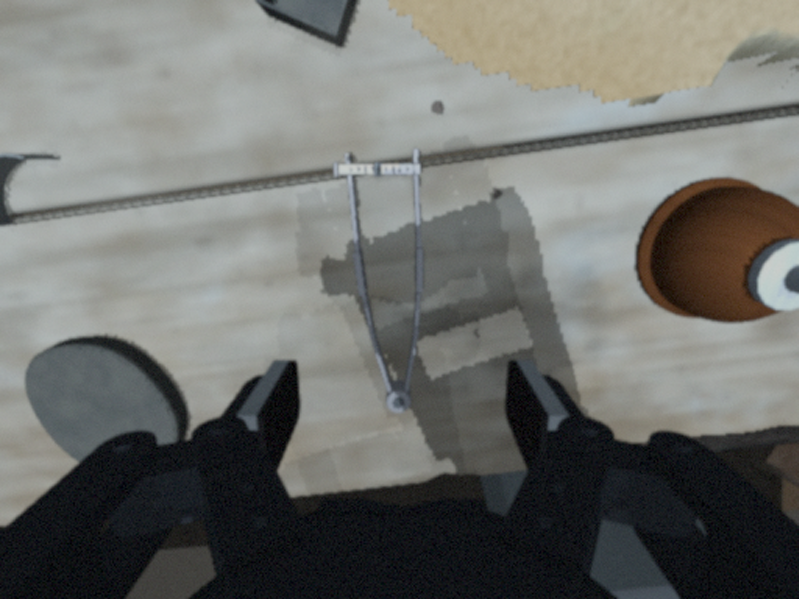

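Run:
```python
from h import *
s=load('wrist'); im=s['image'][:,:,::-1]
cv2.imwrite('pics/c17.png',cv2.resize(im[90:125,205:280],None,fx=10.6,fy=10.6,interpolation=cv2.INTER_CUBIC))
cv2.imwrite('pics/c18.png',cv2.resize(im[125:270,210:290],None,fx=6,fy=4.1,interpolation=cv2.INTER_CUBIC))
```

```text
(no output)
```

View pics/c17.png

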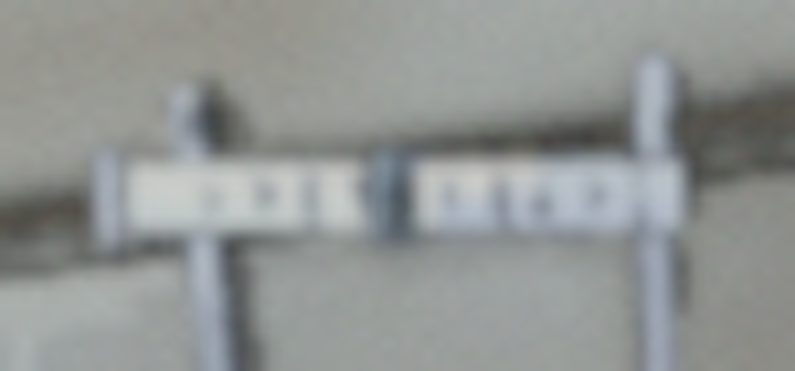

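View pics/c18.png

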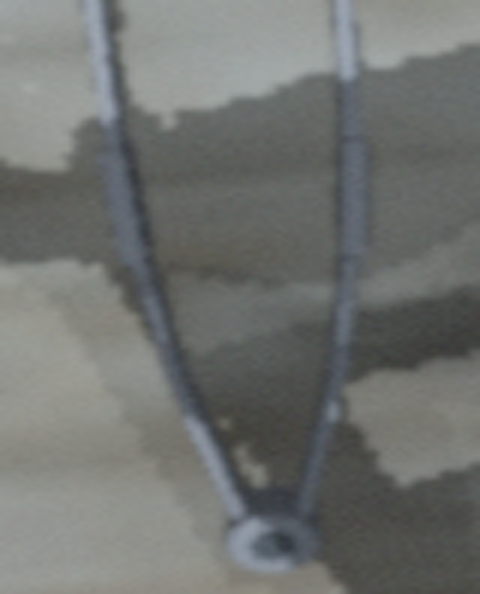

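Run:
```python
from h import *
s=load('wrist'); m=manip.sense()
px=lambda a,b:(205+a/10.6-.5,90+b/10.6-.5)
P=lambda a,b:(210+a/6-.5,125+b/4.1-.5)
T=R_.from_quat(m['tool_rot']).as_matrix()
def show(n,X): print(n,X.round(4),'tool mm',((X-m['tcp_pos'])@T*1000).round(1))
show('heel',ray(s,*P(272,543),.018))
show('fixed pad outer front',ray(s,*P(366,140),.018));show('fixed pad outer rear',ray(s,*P(366,255),.018))
show('mov pad outer front',ray(s,*P(102,145),.018));show('mov pad rear',ray(s,*P(122,265),.018))
show('fixed inner at bar',ray(s,*px(637,195),.018));show('rider',ray(s,*px(390,195),.02));show('mov inner',ray(s,*px(215,240),.018))
show('tick36',ray(s,*px(213,195),.0195));show('tick4',ray(s,*px(598,195),.0195))
show('fingL',0*m['tcp_pos']+m['tcp_pos'])
C=cloud(s); Q=(C-m['tcp_pos'])@T*1000
for v in (235,240,245,250): print([Q[v,u].round(0).tolist() for u in (176,182,188,326,332,338)])
```

```text
heel [0.3923 0.2217 0.018 ] tool mm [ 97.  -81.   -3.8]
fixed pad outer front [0.4927 0.1931 0.018 ] tool mm [96.7 22.3 11.1]
fixed pad outer rear [0.4655 0.1964 0.018 ] tool mm [96.8 -5.1 11.4]
mov pad outer front [0.497  0.2342 0.018 ] tool mm [ 96.7  21.1 -30.2]
mov pad rear [0.4683 0.2357 0.018 ] tool mm [ 96.8  -7.6 -27.9]
fixed inner at bar [0.5388 0.1928 0.018 ] tool mm [96.6 68.   5.1]
rider [0.5416 0.2133 0.02  ] tool mm [ 94.6  68.  -15.6]
mov inner [0.5399 0.2287 0.018 ] tool mm [ 96.6  64.3 -30.5]
tick36 [0.5435 0.228  0.0195] tool mm [ 95.1  68.  -30.4]
tick4 [0.5393 0.1961 0.0195] tool mm [95.1 68.   1.8]
fingL [0.4723 0.2071 0.1148] tool mm [0. 0. 0.]
[[-40.0, 9.0, -41.0], [-40.0, 9.0, -38.0], [-36.0, 7.0, -36.0], [-34.0, 6.0, 34.0], [-40.0, 9.0, 35.0], [-39.0, 8.0, 38.0]]
[[-45.0, 9.0, -39.0], [-46.0, 9.0, -36.0], [-36.0, 4.0, -36.0], [-35.0, 4.0, 34.0], [-46.0, 9.0, 34.0], [-44.0, 9.0, 37.0]]
[[-50.0, 9.0, -38.0], [-47.0, 7.0, -36.0], [-38.0, 2.0, -36.0], [-35.0, 1.0, 34.0], [-45.0, 6.0, 34.0], [-50.0, 9.0, 35.0]]
[[-55.0, 9.0, -36.0], [-48.0, 5.0, -36.0], [-37.0, -1.0, -36.0], [-36.0, -1.0, 34.0], [-46.0, 4.0, 34.0], [-54.0, 9.0, 34.0]]
```

>>> move_arm --deltas '[60,15,3,-3,0,0,0,60,25,4,-3,0,0,0,60,30,3,-2.5,0,0,0,60,25,0,0,0,0,0,60,15,0,0,0,0,0,60,0,0,0,0,0,0,60,0,0,0,0,0,0]' --force 20

```text
t: 13.1
tcp_pos: [0.4848, 0.2138, 0.0062]
tool_rot: [0.533, 0.464, -0.533, 0.464]
force: [0.4, -0.4, 0.9]
finger_gap: 0.704
```

Run:
```python
from h import *
m=st(); s=snap('wrist','wrist12')
im=s['image'][:,:,::-1]
cv2.imwrite('pics/c19.png',cv2.resize(im[90:330,130:390],None,fx=3,fy=2.5,interpolation=cv2.INTER_CUBIC))
T=R_.from_quat(m['tool_rot']).as_matrix()
C=cloud(s); Q=(C-m['tcp_pos'])@T*1000
for v in (225,230,235,240,245,250): print(v,[Q[v,u].round(0).tolist() for u in (186,192,198,316,322,328)])
```

```text
t 13.1 tcp [0.4848 0.2138 0.0062] gap 0.704 F [ 0.4  -0.35  0.88]
[[0.0, 0.991, -0.137], [-0.0, -0.137, -0.991], [-1.0, 0.0, -0.0]] q [ 0.204  0.725  1.814 -0.     0.603  1.913]
225 [[7.0, -5.0, -48.0], [7.0, -6.0, -44.0], [5.0, -5.0, -40.0], [5.0, -5.0, 38.0], [6.0, -5.0, 42.0], [7.0, -6.0, 46.0]]
230 [[-35.0, 10.0, -37.0], [-35.0, 10.0, -34.0], [-34.0, 9.0, -31.0], [-33.0, 9.0, 29.0], [-35.0, 10.0, 32.0], [-34.0, 9.0, 35.0]]
235 [[-41.0, 10.0, -35.0], [-40.0, 10.0, -33.0], [-37.0, 8.0, -30.0], [-33.0, 6.0, 30.0], [-40.0, 9.0, 31.0], [-41.0, 10.0, 34.0]]
240 [[-45.0, 9.0, -34.0], [-46.0, 10.0, -31.0], [-37.0, 5.0, -31.0], [-35.0, 4.0, 29.0], [-46.0, 10.0, 30.0], [-46.0, 10.0, 32.0]]
245 [[-51.0, 10.0, -33.0], [-49.0, 9.0, -31.0], [-38.0, 3.0, -31.0], [-35.0, 1.0, 30.0], [-47.0, 8.0, 29.0], [-51.0, 10.0, 31.0]]
250 [[-56.0, 10.0, -32.0], [-50.0, 7.0, -31.0], [-38.0, 0.0, -31.0], [-37.0, -1.0, 29.0], [-49.0, 6.0, 29.0], [-56.0, 10.0, 30.0]]
```

View pics/c19.png

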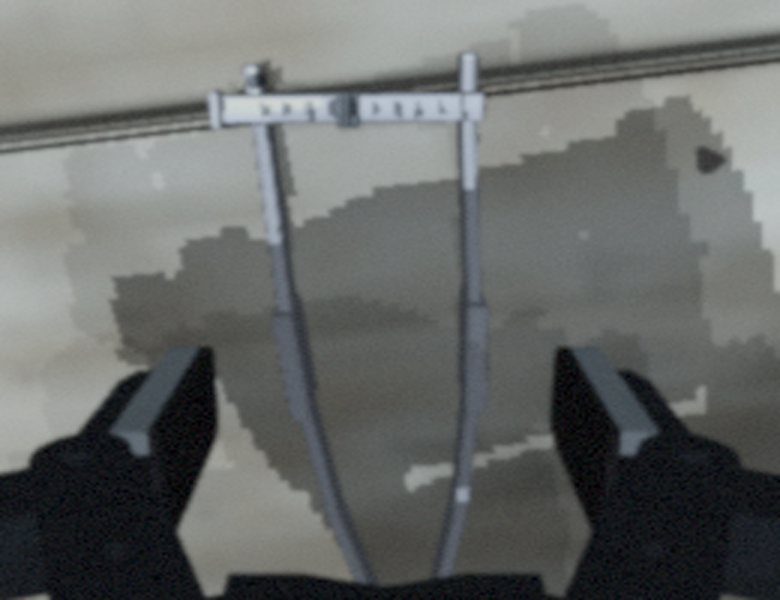

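>>> move_arm --deltas '[55,12,0,0,0,0,0,55,12,0,0,0,0,0,55,6,0,0,0,0,0,55,0,0,0,0,0,0,55,0,0,0,0,0,0]'

```text
t: 13.65
tcp_pos: [0.4841, 0.2147, -0.0247]
tool_rot: [-0.533, -0.465, 0.533, -0.465]
force: [0.9, -0.1, 0.2]
finger_gap: 0.646
```

Run:
```python
from h import *
m=st(); s=snap('wrist','wrist13')
im=s['image'][:,:,::-1]
cv2.imwrite('pics/c20.png',cv2.resize(im[90:330,130:390],None,fx=3,fy=2.5,interpolation=cv2.INTER_CUBIC))
C=cloud(s)
for v in (228,230,235,240,245,250): print(v,[C[v,u].round(3).tolist() for u in (186,192,198,316,322,328)])
```

```text
t 13.65 tcp [ 0.4841  0.2147 -0.0247] gap 0.646 F [ 0.94 -0.12  0.2 ]
[[-0.001, 0.991, -0.136], [-0.0, -0.136, -0.991], [-1.0, -0.001, 0.0]] q [ 0.206  0.783  1.819 -0.     0.54   1.914]
228 [[0.496, 0.253, 0.001], [0.498, 0.247, 0.008], [0.498, 0.244, 0.008], [0.489, 0.184, 0.007], [0.489, 0.181, 0.007], [0.485, 0.176, -0.0]]
230 [[0.494, 0.254, -0.001], [0.498, 0.247, 0.009], [0.498, 0.244, 0.009], [0.49, 0.185, 0.011], [0.489, 0.182, 0.01], [0.484, 0.176, -0.001]]
235 [[0.491, 0.254, -0.0], [0.498, 0.246, 0.016], [0.497, 0.243, 0.015], [0.49, 0.186, 0.016], [0.489, 0.183, 0.015], [0.481, 0.177, -0.0]]
240 [[0.498, 0.248, 0.02], [0.498, 0.244, 0.023], [0.498, 0.241, 0.022], [0.49, 0.187, 0.021], [0.49, 0.184, 0.021], [0.489, 0.181, 0.022]]
245 [[0.498, 0.246, 0.026], [0.498, 0.243, 0.026], [0.496, 0.241, 0.024], [0.488, 0.187, 0.021], [0.49, 0.185, 0.026], [0.489, 0.182, 0.026]]
250 [[0.498, 0.245, 0.031], [0.498, 0.242, 0.032], [0.494, 0.242, 0.024], [0.485, 0.187, 0.022], [0.49, 0.186, 0.031], [0.49, 0.184, 0.032]]
```

View pics/c20.png

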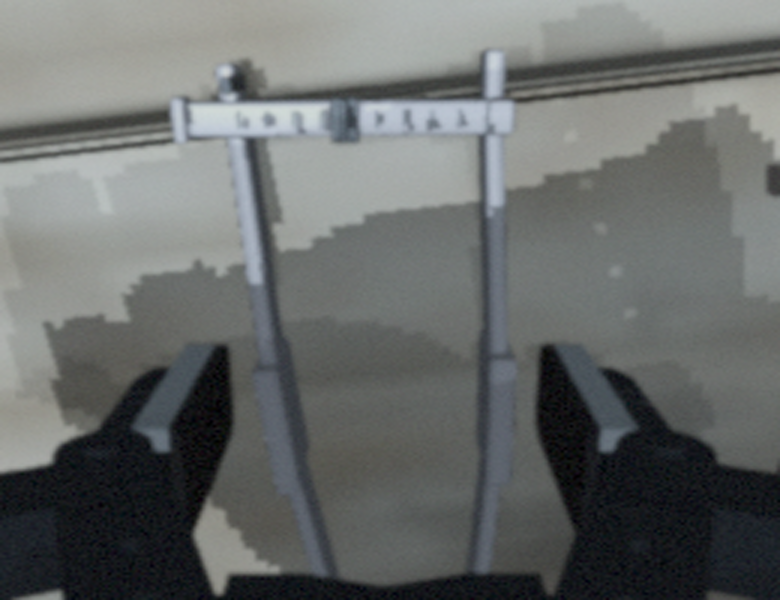

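>>> move_arm --deltas '[45,0,0,0,0,0,0,41,0,0,0,0,0,0,38,0,0,0,0,0,0,36,0,0,0,0,0,0,36,0,0,0,0,0,0,36,0,0,0,0,0,0]'

```text
t: 14.3
tcp_pos: [0.485, 0.215, -0.0234]
tool_rot: [0.534, 0.464, -0.532, 0.465]
force: [-0.8, 0.3, 5.8]
finger_gap: 0.426
```

Run:
```python
from h import *
m=st(); s=snap('wrist','wrist14')
im=s['image'][:,:,::-1]
cv2.imwrite('pics/c21.png',cv2.resize(im[90:330,130:390],None,fx=3,fy=2.5,interpolation=cv2.INTER_CUBIC))
```

```text
t 14.3 tcp [ 0.485   0.215  -0.0234] gap 0.426 F [-0.76  0.26  5.8 ]
[[0.002, 0.991, -0.136], [0.001, -0.136, -0.991], [-1.0, 0.002, -0.001]] q [0.206 0.781 1.819 0.    0.54  1.914]
```

View pics/c21.png

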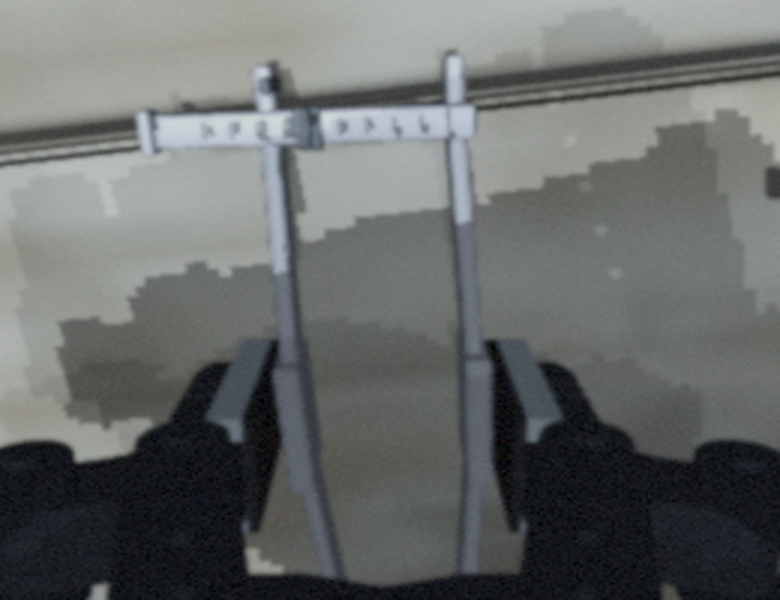

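>>> move_arm --deltas '[35,-1.5,0,0,0,0,0,35,-1,0,0,0,0,0,35,0,0,0,0,0,0,35,0,0,0,0,0,0]'

```text
t: 14.75
tcp_pos: [0.4841, 0.2146, -0.022]
tool_rot: [-0.533, -0.465, 0.533, -0.465]
force: [0.4, 0.4, -0.3]
finger_gap: 0.415
```

Run:
```python
from h import *
m=st(); s=snap('wrist','wrist15')
im=s['image'][:,:,::-1]
cv2.imwrite('pics/c22.png',cv2.resize(im[100:150,165:300],None,fx=5.9,fy=5.9,interpolation=cv2.INTER_CUBIC))
```

```text
t 14.75 tcp [ 0.4841  0.2146 -0.022 ] gap 0.415 F [ 0.38  0.43 -0.32]
[[-0.0, 0.991, -0.136], [-0.0, -0.136, -0.991], [-1.0, -0.0, 0.0]] q [ 0.206  0.778  1.819 -0.     0.545  1.914]
```

View pics/c22.png

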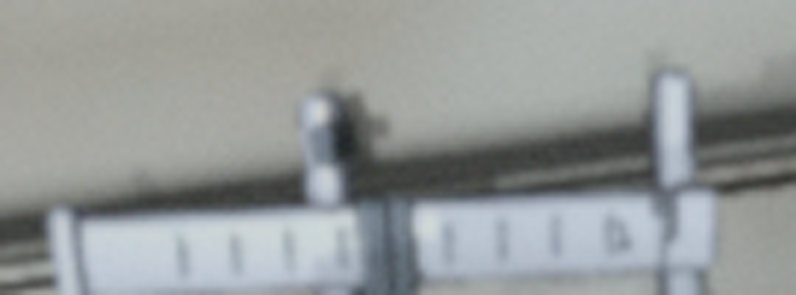

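>>> move_arm --deltas '[34,0,0,0,0,0,0,33.3,-1,0,0,0,0,0,33.3,0,0,0,0,0,0,33.3,0,0,0,0,0,0,33.3,-8,0,0,0,0,0,33.3,-10,0,0,0,0,0,33.3,0,0,0,0,0,0]'

```text
t: 15.5
tcp_pos: [0.4855, 0.2149, -0.0012]
tool_rot: [0.534, 0.464, -0.532, 0.465]
force: [0.3, 0.7, -0.5]
finger_gap: 0.39
```

Run:
```python
from h import *
m=st(); s=snap('wrist','wrist16')
im=s['image'][:,:,::-1]
cv2.imwrite('pics/c23.png',cv2.resize(im[100:150,165:300],None,fx=5.9,fy=5.9,interpolation=cv2.INTER_CUBIC))
q=snap('scene','scene16');im=q['image'][:,:,::-1]
cv2.imwrite('pics/c24.png',cv2.resize(im[130:230,170:270],None,fx=6,fy=6,interpolation=cv2.INTER_CUBIC))
```

```text
t 15.5 tcp [ 0.4855  0.2149 -0.0012] gap 0.39 F [ 0.29  0.68 -0.49]
[[0.003, 0.991, -0.136], [0.001, -0.136, -0.991], [-1.0, 0.003, -0.001]] q [ 0.206  0.739  1.815 -0.     0.585  1.914]
```

View pics/c23.png

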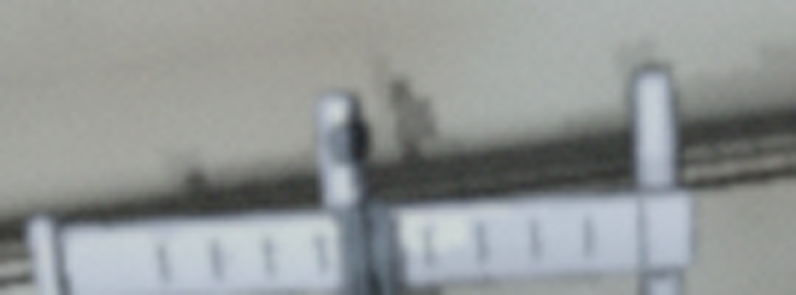

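View pics/c24.png

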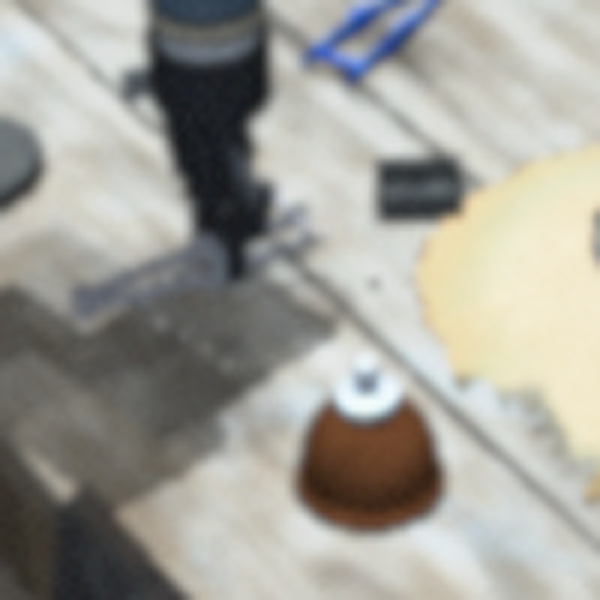

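View pics/wrist16.png

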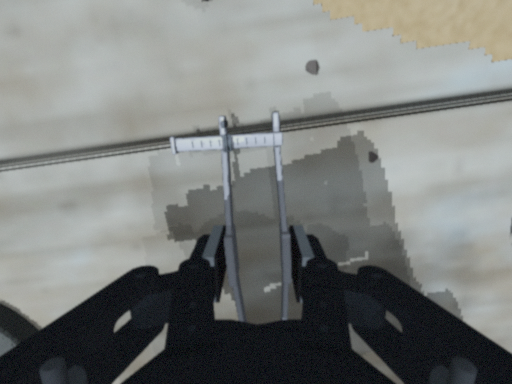

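>>> move_arm --deltas '[33,-10,0,0,0,0,0,33,-18,0,0,0,0,0,33,-22,0,0,0,0,0,33,-22,0,0,0,0,0,33,-22,0,0,0,0,0,33,-20,0,0,0,0,0,33,-12,0,0,0,0,0,33,-4,0,0,0,0,0,33,0,0,0,0,0,0]'

```text
t: 16.5
tcp_pos: [0.4843, 0.2147, 0.1275]
tool_rot: [0.533, 0.465, -0.533, 0.465]
force: [-0.4, 0.2, -1.4]
finger_gap: 0.388
```

Run:
```python
from h import *
m=st(); s=snap('wrist','wrist17')
im=s['image'][:,:,::-1]
cv2.imwrite('pics/c25.png',cv2.resize(im[100:160,165:300],None,fx=5.9,fy=5.9,interpolation=cv2.INTER_CUBIC))
T=R_.from_quat(m['tool_rot']).as_matrix()
C=cloud(s);Q=(C-m['tcp_pos'])@T*1000
d=s['depth']
print(d[100:150,165:300].min())
mk=(Q[...,0]<0)&(Q[...,0]>-60)&(Q[...,1]>15); ys,xs=np.nonzero(mk); print(len(xs),xs.min(),xs.max(),ys.min(),ys.max())
q=Q[mk]; 
for lo in range(15,90,10):
    w=q[(q[:,1]>lo)&(q[:,1]<=lo+10)]; 
    if len(w): print(lo,len(w),'x',np.percentile(w[:,0],[5,50,95]).round(1),'z',w[:,2].min().round(1),w[:,2].max().round(1))
print(C[ys,xs,2].mean())
```

```text
t 16.5 tcp [0.4843 0.2147 0.1275] gap 0.388 F [-0.36  0.23 -1.4 ]
[[0.001, 0.991, -0.136], [0.0, -0.136, -0.991], [-1.0, 0.001, -0.0]] q [ 0.206  0.514  1.749 -0.     0.878  1.914]
0.0
3004 169 285 112 223
15 283 x [-38.2 -37.  -30.1] z -16.9 13.0
25 300 x [-38.2 -36.9 -30.1] z -17.2 11.7
35 317 x [-38.3 -37.  -30.3] z -17.3 11.0
45 1092 x [-42.6 -40.8 -36.7] z -39.4 9.8
55 964 x [-43.3 -40.7 -34.8] z -39.5 9.7
65 48 x [-36.9 -35.4 -31.2] z -18.0 8.2
0.16640713063116702
```

View pics/c25.png

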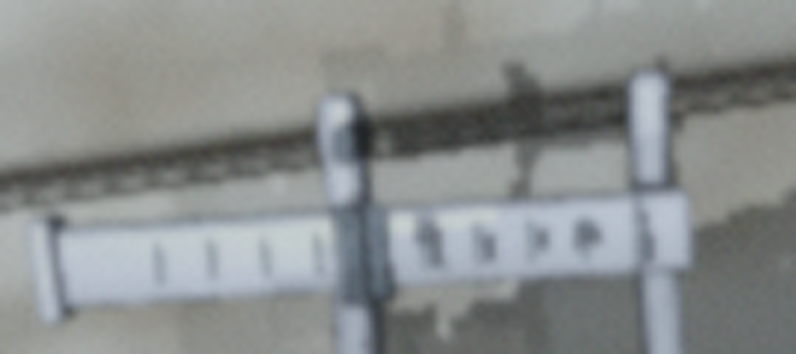

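Run:
```python
from h import *
s=load('wrist')
im=s['image'][:,:,::-1]
cv2.imwrite('pics/c26.png',cv2.resize(im[112:156,205:249],None,fx=13,fy=13,interpolation=cv2.INTER_NEAREST))
m=manip.sense();T=R_.from_quat(m['tool_rot']).as_matrix()
Q=(cloud(s)-m['tcp_pos'])@T*1000
print(Q[118:152:2,216:236,0].round(0).astype(int))
```

```text
[[128 127 127 -36 -36 -37 -36 -36 -36 -34 -30 127 127 128 127 127 128 129
  129 128]
 [127 128 128 -37 -38 -37 -38 -37 -37 -35 -35 -32 129 130 132 129 130 132
  303 303]
 [129 130 130 -35 -36 -46 -45 -46 -46 -42 -38 -33 142 139 136 131 129 130
  131 130]
 [137 131 131 -37 -37 -45 -45 -45 -46 -43 -40 -36 128 128 128 127 127 127
  128 127]
 [127 127 128 -36 -37 -45 -45 -46 -46 -44 -41 -35 128 127 127 128 125 126
  126 125]
 [128 126 126 127 -37 -37 -47 -45 -45 -37 -33 -30 127 127 127 127 127 126
  128 126]
 [128 128 125 127 -36 -37 -35 -36 -37 -36 -35 -32 127 127 127 127 126 128
  127 127]
 [126 127 127 127 -36 -36 -36 -37 -37 -36 -35 -31 128 127 127 128 127 128
  126 128]
 [127 127 128 127 -37 -36 -37 -36 -38 -36 -36 -33 126 126 128 126 126 127
  127 125]
 [-39 -41 -41 -42 -41 -42 -43 -43 -47 -46 -44 -43 -42 -43 -41 -41 -40 -41
  -41 -42]
 [-42 -42 -41 -41 -41 -43 -42 -44 -45 -46 -44 -43 -43 -43 -41 -43 -41 -43
  -42 -41]
 [-41 -41 -41 -41 -42 -43 -44 -43 -45 -45 -44 -44 -43 -42 -43 -42 -43 -42
  -42 -42]
 [-42 -42 -41 -41 -42 -41 -42 -43 -46 -45 -45 -42 -42 -42 -43 -41 -42 -42
  -42 -41]
 [-41 -40 -42 -42 -41 -41 -42 -43 -45 -46 -46 -43 -44 -44 -43 -42 -42 -42
  -41 -42]
 [-42 -42 -42 -42 -42 -42 -43 -42 -46 -45 -45 -43 -43 -42 -43 -42 -41 -42
  -42 -41]
 [-41 -43 -41 -41 -41 -41 -42 -42 -42 -46 -47 -44 -42 -43 -43 -43 -42 -41
  -41 -42]
 [126 128 126 128 128 -38 -42 -43 -43 -46 -46 -44 -42 -43 -42 -42 126 126
  127 128]]
```

View pics/c26.png

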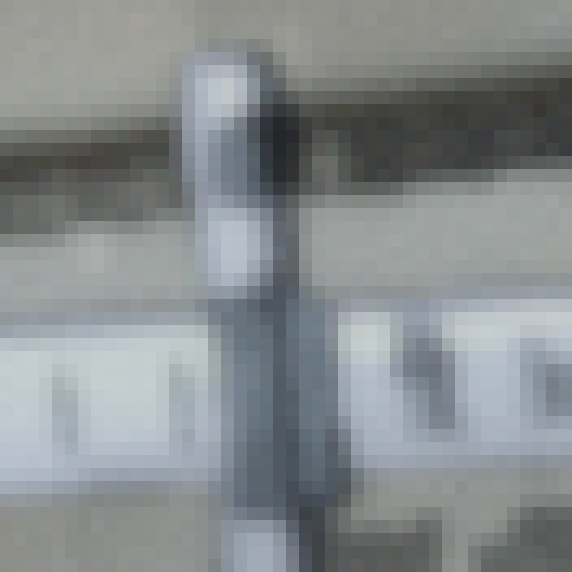

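```bash
cat >> h.py <<'E'
def gapcheck(s,m,vmaxrow=200):
    T=R_.from_quat(m['tool_rot']).as_matrix()
    Q=(cloud(s)-m['tcp_pos'])@T*1000
    near=(Q[...,0]<-20)&(Q[...,0]>-60)&(Q[...,1]>15)&(Q[...,1]<90)&(abs(Q[...,2])<50)
    q=Q[near]
    # bar direction from points with top height about -41.5 
    bar=q[(q[:,0]<-39.5)&(q[:,0]>-44)&(q[:,1]>45)]
    vx,vy,x0,y0=cv2.fitLine(bar[:,1:3].astype(np.float32),cv2.DIST_HUBER,0,.01,.01).ravel()
    if vy<0: vx,vy=-vx,-vy
    b=np.array([vx,vy]); n=np.array([vy,-vx])  # n tipwards
    c=q[q[:,0]<-44.3]; a=c[:,1:]@n; w=c[:,1:]@b; ab=np.median(bar[:,1:]@n)
    rid=abs(a-ab)<4; ptr=(a-ab>5)
    print('bar tilt deg',np.degrees(np.arctan2(vx,vy)).round(2),'rider n',rid.sum(),np.median(w[rid]).round(2),w[rid].std().round(2),'pointer n',ptr.sum(),np.median(w[ptr]).round(2),w[ptr].std().round(2),'ptr-rider (+=tool z, i.e. tw -y)',(w[ptr].mean()-w[rid].mean()).round(2))
    leg=q[(q[:,0]>-39)&(q[:,0]<-35)&(q[:,1]>15)]
    A=np.c_[leg[:,1],leg[:,2],np.ones(len(leg))]; co=np.linalg.lstsq(A,leg[:,0],rcond=None)[0]; print('leg plane slopes',co.round(3),'height med',np.median(leg[:,0]).round(1))
    tip=q[(q[:,0]>-39)&(q[:,0]<-34)]; a=tip[:,1:]@n; am=np.percentile(a,99.5); tp=tip[a>am-6]; 
    print('tip end along',(am-ab).round(1),'tip z range',tp[:,2].min().round(1),tp[:,2].max().round(1),'tip y',tp[:,1].max().round(1))
E
python3 - <<'E'
from h import *
m=manip.sense(); gapcheck(load('wrist'),m)
E
```

```text
bar tilt deg 3.52 rider n 42 -11.3 0.41 pointer n 29 -11.6 0.47 ptr-rider (+=tool z, i.e. tw -y) -0.39
leg plane slopes [ 2.2000e-02 -6.0000e-03 -3.8422e+01] height med -37.7
tip end along 11.1 tip z range -18.4 8.1 tip y 67.4
```

Run:
```python
from h import *
plan([.4843,.2147,.1275],-7.8,[.420,-.038,.1275],45,16,32.8)
```

```text
[32.8,np.float64(-0.0),np.float64(-1.8),np.float64(16.2),-3.3,0,0,32.8,np.float64(-0.0),np.float64(-2.8),np.float64(16.1),-3.3,0,0,32.8,np.float64(-0.0),np.float64(-3.7),np.float64(15.8),-3.3,0,0,32.8,np.float64(-0.0),np.float64(-4.6),np.float64(15.7),-3.3,0,0,32.8,np.float64(-0.0),np.float64(-5.5),np.float64(15.3),-3.3,0,0,32.8,np.float64(-0.0),np.float64(-6.3),np.float64(15.0),-3.3,0,0,32.8,np.float64(-0.0),np.float64(-7.2),np.float64(14.6),-3.3,0,0,32.8,np.float64(-0.0),np.float64(-8.1),np.float64(14.2),-3.3,0,0,32.8,np.float64(-0.0),np.float64(-8.8),np.float64(13.7),-3.3,0,0,32.8,np.float64(-0.0),np.float64(-9.7),np.float64(13.1),-3.3,0,0]
[32.8,np.float64(-0.0),np.float64(-10.3),np.float64(12.6),-3.3,0,0,32.8,np.float64(-0.0),np.float64(-11.1),np.float64(12.0),-3.3,0,0,32.8,np.float64(-0.0),np.float64(-11.7),np.float64(11.3),-3.3,0,0,32.8,np.float64(-0.0),np.float64(-12.4),np.float64(10.6),-3.3,0,0,32.8,np.float64(-0.0),np.float64(-13.0),np.float64(9.9),-3.3,0,0,32.8,np.float64(-0.0),np.float64(-13.5),np.float64(9.1),-3.3,0,0]
end [ 0.41997224 -0.03802827  0.1275    ] 44.99999999999999
```

>>> move_arm --deltas '[32.8,0,-2,16,-3.3,0,0,32.8,0,-3,16,-3.3,0,0,32.8,0,-4,16,-3.3,0,0,32.8,0,-4.5,15.5,-3.3,0,0,32.8,0,-5.5,15.5,-3.3,0,0,32.8,0,-6,15,-3.3,0,0,32.8,0,-7,14.5,-3.3,0,0,32.8,0,-8,14,-3.3,0,0,32.8,0,-9,13.5,-3.3,0,0,32.8,0,-9.5,13,-3.3,0,0]'

```text
t: 17.55
tcp_pos: [0.4428, 0.0571, 0.1262]
tool_rot: [0.378, 0.598, -0.379, 0.596]
force: [-0.9, 0.6, -0.7]
finger_gap: 0.388
```

>>> move_arm --deltas '[32.8,0,-10.5,12.5,-3.3,0,0,32.8,0,-11,12,-3.3,0,0,32.8,0,-12,11.5,-3.3,0,0,32.8,0,-12.5,10.5,-3.3,0,0,32.8,0,-13,10,-3.3,0,0,32.8,0,-13.5,9,-3.3,0,0,32.8,0,0,0,0,0,0,32.8,0,0,0,0,0,0]'

```text
t: 18.35
tcp_pos: [0.4188, -0.0373, 0.1266]
tool_rot: [0.272, 0.654, -0.271, 0.652]
force: [1.3, 0.9, -1.1]
finger_gap: 0.389
```

Run:
```python
from h import *
s=snap('wrist','wrist18'); m=st(); gapcheck(s,m)
snap('scene','scene18'); snap('top','top18')
im=load('scene')['image'][:,:,::-1]
cv2.imwrite('pics/c27.png',cv2.resize(im[120:230,170:280],None,fx=5.4,fy=5.4,interpolation=cv2.INTER_CUBIC))
```

```text
t 18.4 tcp [ 0.4189 -0.037   0.1267] gap 0.384 F [ 0.03 -0.76 -0.35]
[[-0.001, 0.708, 0.706], [0.001, 0.706, -0.708], [-1.0, -0.0, -0.002]] q [-0.355  0.402  2.01   0.     0.732  0.432]
bar tilt deg 3.62 rider n 30 -11.74 0.33 pointer n 19 -11.63 0.43 ptr-rider (+=tool z, i.e. tw -y) 0.03
leg plane slopes [ 1.6000e-02 -2.0000e-03 -3.7527e+01] height med -37.0
tip end along 11.1 tip z range -18.7 7.7 tip y 67.5
```

View pics/wrist18.png

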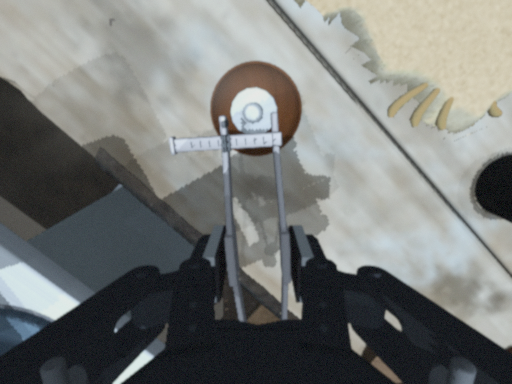

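View pics/c27.png

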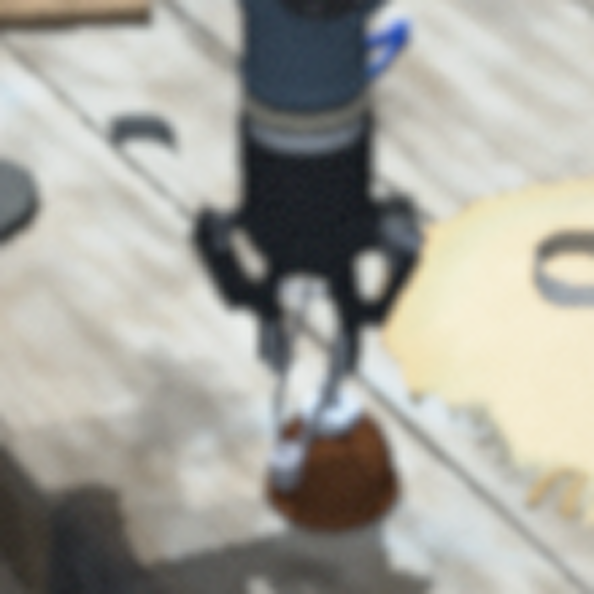

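Run:
```python
from h import *
s=load('wrist'); m=manip.sense(); T=R_.from_quat(m['tool_rot']).as_matrix()
tips=m['tcp_pos']+T@np.array([-.028,.067,-.0055])
im=s['image'][:,:,::-1]
cv2.imwrite('pics/c28.png',cv2.resize(im[55:160,195:315],None,fx=6,fy=5.7,interpolation=cv2.INTER_CUBIC))
p=ray(s,252.5,111.5,.0915); print('tips',tips,'plug stem top',p,'horiz',np.linalg.norm((tips-p)[:2]),'over crown',tips[2]-.062)
C=cloud(s); print(C[106:118,247:259,2].round(3)[::3,::3], m['qd'].round(3))
```

```text
tips [0.46265196 0.01446891 0.15492357] plug stem top [0.46327711 0.013813   0.0915    ] horiz 0.0009061071153087978 over crown 0.09292357226416892
[[0.091 0.091 0.092 0.092]
 [0.092 0.093 0.092 0.093]
 [0.092 0.092 0.092 0.092]
 [0.092 0.092 0.092 0.293]] [ 0.004 -0.003 -0.001 -0.    -0.001 -0.005]
```

View pics/c28.png

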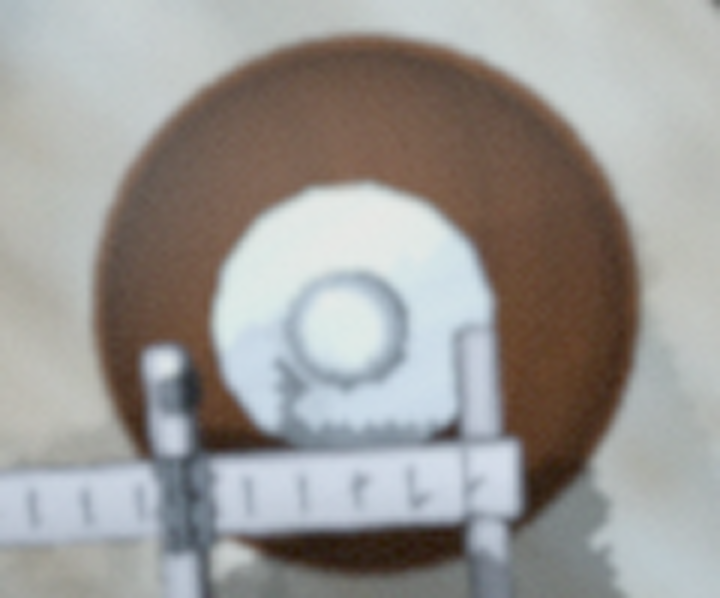

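>>> move_arm --deltas '[32.8,0,0,0,0,0,0,32.8,0,0,0,0,0,0,32.8,0,0,0,0,0,0,32.8,0,0,0,0,0,0]'

```text
t: 18.9
tcp_pos: [0.4193, -0.0373, 0.1273]
tool_rot: [0.271, 0.653, -0.271, 0.653]
force: [1.1, 0.2, -0.8]
finger_gap: 0.39
```

Run:
```python
from h import *
s=snap('wrist'); m=st(); gapcheck(s,m); print(m['qd'].round(4))
print(job.sign_off())
```

```text
t 18.95 tcp [ 0.4193 -0.0373  0.1272] gap 0.387 F [ 0.71  1.12 -0.77]
[[0.0, 0.707, 0.707], [-0.0, 0.707, -0.707], [-1.0, 0.0, 0.0]] q [-0.356  0.4    2.009 -0.     0.732  0.43 ]
bar tilt deg 3.55 rider n 27 -12.13 0.3 pointer n 20 -11.95 0.44 ptr-rider (+=tool z, i.e. tw -y) 0.13
leg plane slopes [ 2.0000e-02 -4.0000e-03 -3.7818e+01] height med -37.1
tip end along 11.1 tip z range -18.9 7.5 tip y 67.9
[-0.0023  0.0012 -0.0011 -0.0004 -0.0006  0.0001]
the job is handed in; nothing more can be done
None
```

I balanced the plug on the dome's crown and let go. I then picked up the steel tweezers, squeezed them to the marked gap, carried them over the plug, and handed the job in at about 19 s of the 51 s allowed. The system reports no verdict, so the results below are my own measurements.

**Last checks, taken from the wrist camera:**
- **Marked gap:** the pointer was about 0.1 mm from the rider, against the allowed 2.5 mm. At the table I read the marked gap as about 21 mm, and the tips were never near shut.
- **Level and steady:** the tweezers sloped by about 1°, and the joints were almost still.
- **Position over the plug:** just before the final settle, the tips were about 1 mm from the plug's axis and about 93 mm above the crown.
- **Plug:** it was standing upright, with its stem top at 92 mm as expected, and nothing was touching it.
- **Pot, lid, little box and blue tweezers:** the arm never came near them, but I did not measure their positions again at the end.

**One disagreement with the given data:** the fingers end about 28 mm behind the stated tool point, not at it. Two cameras showed this, and a test close at the stated height gripped nothing. I set both grasp heights from what the cameras measured.

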